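# Unlock the kit rack, swap two containers, load the V-blocks and lock it again

## Task

Get the kit rack ready to be carried off: lift the keeper bar straight up and level out of its two U brackets, both ends clearing together, and put it aside. Then let the teal pot and the large blue-capped vial in the two end bays change places (they were put away the wrong way round) and stand every V-block from the bench flat, groove up, on the floor of a middle bay of its own. Last, lay the bar back down into both brackets, centred, without ever tipping the pot or the large vial over or disturbing the red parts box, tape roll and fork clamp.

Things in the scene. Friction and masses are not known exactly. Their poses are not given: they have to be found in the camera images.
- rack: kit rack fixed to the bench: dark base plate 84 x 392 x 8 mm. Origin at the centre of its underside on the bench; y along its length, x across it (away from the robot at yaw 0), z up. Five bays in a row along y, floor at z = 8 mm, aluminium lips 4 mm thick with top at z = 14 mm: three smaller bays in the middle, a large one at each end; a U bracket at each end beyond them.
- bracket_1 (a point): centre of the slot floor of the aluminium U bracket at rack y = +180 mm, z = 80 mm. Bracket 44 mm wide (x), 8 mm thick (y); slot 24 mm wide (x), open at the top, prongs up to rack z = 98 mm
- bracket_2 (a point): the same for the equal U bracket at rack y = -180 mm
- bay_1 (a point): centre of the floor of the middle bay at rack y = +56 mm; inside 44 mm (x) by 52 mm (y)
- bay_2 (a point): centre of the floor of the middle bay at rack y = 0; inside 44 x 52 mm
- bay_3 (a point): centre of the floor of the middle bay at rack y = -56 mm; inside 44 mm (x) by 52 mm (y)
- end_bay_1 (a point): centre of the floor of the large end bay at rack y = +120 mm; inside 68 mm (x) by 68 mm (y)
- end_bay_2 (a point): centre of the floor of the large end bay at rack y = -120 mm; inside 68 x 68 mm
- bar: keeper bar: straight steel bar 18 mm (x) by 402 mm (y, its length) by 22 mm (z), 280 g, black end caps, thin rubber strip on top of its middle. Starts lying loose in both U brackets over the containers, underside at rack z = 80 mm, ends standing out 11 to 23 mm beyond the brackets. Origin at the centre of its underside.
- bar_mid (a point): centre of the bar, 11 mm above its underside
- bar_end_1 (a point): on the bar's centre line 196 mm from the middle towards its own +y
- bar_end_2 (a point): on the bar's centre line 196 mm from the middle towards its own -y
- pot: round teal pot, 58 mm diameter, 64 mm tall, 150 g; starts upright in one of the two end bays (which one varies); origin at the centre of its underside, z up
- big_vial: large glass vial with a blue screw cap, 36 mm diameter, 67 mm tall (cap 32 mm diameter from 60 mm up), 20 g; starts upright in the other end bay; origin at the centre of its underside, z up
- block_1: steel V-block 45 mm (x, along its groove) by 35 mm (y) by 30 mm (z), 210 g, groove on top; starts groove up on the bench to the left of the rack; origin at the centre of its underside, z up. Grip it across the flat sides, 35 mm apart along its y. May be absent (None). Goes into any free middle bay, with its x along the rack's length (either way round).
- block_2: steel V-block 45 mm (x, along its groove) by 35 mm (y) by 30 mm (z), 210 g, groove on top; starts groove up on the bench to the left of the rack; origin at the centre of its underside, z up. Grip it across the flat sides, 35 mm apart along its y. May be absent (None). Goes into any free middle bay, with its x along the rack's length (either way round).
- block_3: steel V-block 45 mm (x, along its groove) by 35 mm (y) by 30 mm (z), 210 g, groove on top; starts groove up on the bench to the left of the rack; origin at the centre of its underside, z up. Grip it across the flat sides, 35 mm apart along its y. May be absent (None). Goes into any free middle bay, with its x along the rack's length (either way round).
- box: bystander: small red open parts box 46 x 66 x 24 mm, far left on the bench; origin at the centre of its underside
- tape: bystander: roll of black tape, 58 mm across, 19 mm high, far left on the bench; origin at the centre of its underside
- clamp: bystander: black fork clamp 65 x 32 x 10 mm, far left on the bench; origin at the centre of its underside
Not all that is in view belongs to the job. What is shaped like the block_3 but green or purple is not meant.

How it is judged (in metres and radians):
On the way, in this order (a step that is already met when the one before it is completed fails the run):
1. the bar is lifted straight up and level, both ends clear of the brackets while still above them (z of each of bar_end_1, bar_end_2 in the frame of rack above 0.112 m and x of bar_end_1 in the frame of rack between -0.02 and 0.02 m and x of bar_end_2 in the frame of rack between -0.02 and 0.02 m and y of bar_mid in the frame of rack between -0.03 and 0.03 m and angle between bar's own y axis and vertical between 1.47 and 1.67 rad), for 0.2 s.
2. pot and large vial have changed end bays and every V-block stands in a middle bay (angle between each of pot, big_vial, block_1, block_2, block_3's own z axis and vertical below 0.1 rad and z of pot in the frame of rack between 0.005 and 0.012 m and (horizontal distance between pot and end_bay_1 below 0.025 m or horizontal distance between pot and end_bay_2 below 0.025 m) and distance of each of pot, big_vial from where it was at the start of the episode above 0.12 m and z of big_vial in the frame of rack between 0.005 and 0.012 m and (horizontal distance between big_vial and end_bay_1 below 0.025 m or horizontal distance between big_vial and end_bay_2 below 0.025 m) and z of block_1 in the frame of rack between 0.005 and 0.012 m and (horizontal distance between block_1 and bay_1 below 0.012 m or horizontal distance between block_1 and bay_2 below 0.012 m or horizontal distance between block_1 and bay_3 below 0.012 m) and z of block_2 in the frame of rack between 0.005 and 0.012 m and (horizontal distance between block_2 and bay_1 below 0.012 m or horizontal distance between block_2 and bay_2 below 0.012 m or horizontal distance between block_2 and bay_3 below 0.012 m) and z of block_3 in the frame of rack between 0.005 and 0.012 m and (horizontal distance between block_3 and bay_1 below 0.012 m or horizontal distance between block_3 and bay_2 below 0.012 m or horizontal distance between block_3 and bay_3 below 0.012 m)), for 0.2 s.
3. the bar lies in both brackets again (x of bar_mid in the frame of rack between -0.006 and 0.006 m and y of bar_mid in the frame of rack between -0.015 and 0.015 m and z of bar_end_1 in the frame of rack between 0.086 and 0.0945 m and x of bar_end_1 in the frame of rack between -0.008 and 0.008 m and z of bar_end_2 in the frame of rack between 0.086 and 0.0945 m and x of bar_end_2 in the frame of rack between -0.008 and 0.008 m), for 0.2 s.
At the end, for the whole second after the job is handed in: Pot and large vial stand upright in each other's end bays (25 mm from its centre); every V-block present stands groove up on the floor of a middle bay (12 mm); the bar lies on the slot floors of both brackets, its middle within 15 mm of the rack's middle; all released and at rest (all of step 2 and all of step 3 and linear speed of each of block_1, block_2, block_3, pot, big_vial, bar below 0.02 m/s); the robot touches nothing.
It fails at once if the pot or the large vial is tipped over (angle between any of pot, big_vial's own z axis and vertical above 0.8 rad).
It fails at once if a bystander (red parts box, tape roll, fork clamp) is pushed more than 3 cm (distance of any of box, tape, clamp from where it was at the start of the episode above 0.03 m).
Of block_1, block_2, block_3 only 1 to 3 are there at a start; the rules pass over those that are not, and their reading is None.
At some moment in a run one of block_1, block_2, block_3 may be knocked a few centimetres aside while the robot is not near it.
It also fails if it takes over 208 s, if anything falls off the work surface, if the arm or the gripper's body presses on something with over 40 N, if the wrist force passes 120 N, or if a joint passes its speed limit or range.

## Robot

A 6-joint arm with a two-finger parallel gripper is mounted at the origin on the work surface; the furniture and walls round the work are solid. World frame = base frame: x ahead of the robot, y to its left, z up, the work surface at z = 0. Lengths are in mm, angles in rad, forces in N, time in s.
With the tool pointing down it reaches from about 300 to 750 mm from the base axis. Payload 8.5 kg.
Tool frame: the origin (TCP) lies on the mounting face of the last link; the fingertips stand 173 mm ahead of it and the grasp point (between the pads) lies 155 mm ahead of it; z points along the fingers, y is the direction in which the jaws open and shut (so a half turn about z gives the same grasp; the last joint's range is limited). The gripper opens to 85 mm and grips with 20 to 120 N. Pads are 22 mm wide; open, the fingers measure 114 mm over their backs; the gripper's body (76 mm by 85 mm) begins 54 mm behind the grasp point. The pads swing forward as they close: fully open they stand 13 mm farther back than shut.
Start: joints at [0.888, 0.381, 1.297, -0, 1.464, -0.215], TCP at [247.998, 490.896, 404.722] pointing down, gripper open.
Joint ranges: [-3.11, 3.11], [-0.89, 2.33], [0.22, 2.48], [-1.42, 4.56], [0.17, 2.85], [-2.88, 2.88]. Speed limits (rad/s): [2.39, 2.39, 3.14, 3.14, 3.14, 3.14].

## Interface

Orientations are given as a rotation vector (axis times angle).
In Python, from station import robot gives the robot as it stands.
- The arm moves only by the tool play_rows, never from a script. Its argument "series" is a list that holds one entry, the list of rows, each a list of 6 numbers: the shift along the tool's x, y, z in mm, then the turn, a rotation vector about the tool's x, y, z in degrees. A call has 1 to 10 rows; each row is the pose to reach, as a shift and turn from the pose measured when the call began, along the tool's axes at that moment; what a row does not reach only later rows make up. A row lasts 1/8 s, in which the tool goes at most 62.5 mm and 10.7 degrees, less where a joint would pass 70% of its speed; a pose out of reach is approached as far as the arm can. A call with a gripper value outside its range is refused whole. "gripper" is the opening, from 0 (shut) to 1 (fully open), set as the call begins (left out, the last holds). The fingers move at their own pace and stop on an object; the grip force is fixed at half the most. Time passes only in rows, so rows that repeat a pose let the fingers close. It gives the time, the measured TCP pose, the force and the opening at its end, in the units of the state.
- robot.read_state(): the state, without advancing time (a new reading comes with each control period).
- robot.snapshot(name): name is "scene" or "top" or "wrist"; returns the picture (420x560x3 uint8, red, green, blue); there is no depth.
- robot.camera_info(name): a dict with "mtx" (3x3 intrinsics, pixels), "rvec" (rotation vector, rad) and "tvec" (3), from world to camera coordinates, as OpenCV has them; the wrist camera has in their place "hand_eye" (4x4, takes a point from camera to tool coordinates, whose origin is the TCP and whose axes are the flange's). Camera axes: x right, y down, z forward; pixel columns grow to the right and rows downward; lengths in mm; the calibration is good to about 2 mm. A picture is of the moment at which its call begins: read the wrist's pose just before it. camera_info takes no time and is no camera call.
- robot.finish_job(): hands the job in, once; it reports no verdict.
The state is a dict: "time": time; "qpos": joint angles; "joint_vel": joint speeds; "tau": joint torques, N m; "eef_pos": TCP position; "tool_rot": TCP orientation; "wrist_force": force on the tool from outside, world axes, zero at the start; "moment": the same for the moment, N m; "width": opening from 0.0 (shut) to 1.0 (fully open).
Only numpy, scipy, OpenCV 4.12 (cv2) and the standard library are available. Lean on these libraries where they do the work, as an engineer would, in place of code of your own. Each camera call takes 0.05 s, during which the arm holds its last target.

## Working session

There is one attempt and no reset: what is moved stays moved. The work goes in short steps, Python scripts to look and compute and a tool call to move; the robot and the scene stay as the last step left them, time stands still between calls to the robot, and variables do not carry over. Pictures are saved under pics/ and viewed, and the job is handed in when it is done.

Besides the shell and the picture viewer there is one more tool, called after "Call:" as name(argument=value, ...) on one line, values as JSON. play_rows: Moves the arm, as the interface text tells. Its arguments: {"type":"object","properties":{"series":{"type":"array","items":{"type":"array","items":{"type":"array","items":{"type":"number"}}}},"gripper":{"type":"number"}},"required":["series"]}

```bash
mkdir -p pics; ls; cat > h.py <<'E'
import numpy as np, cv2
from station import robot
def save(name,fn,crop=None,scale=1):
    im=robot.snapshot(name)
    cv2.imwrite('/tmp/last_%s.png'%name,im[:,:,::-1])
    if crop: x0,y0,x1,y1=crop; im=im[y0:y1,x0:x1]
    if scale!=1: im=cv2.resize(im,None,fx=scale,fy=scale,interpolation=cv2.INTER_CUBIC)
    cv2.imwrite('pics/'+fn,im[:,:,::-1])
def cam(name):
    c=robot.camera_info(name);K=np.array(c['mtx'],float)
    if 'rvec' in c:
        R=cv2.Rodrigues(np.array(c['rvec'],float))[0];t=np.array(c['tvec'],float).ravel()
    else:
        s=robot.read_state();Rt=cv2.Rodrigues(np.array(s['tool_rot'],float))[0]
        H=np.array(c['hand_eye'],float)
        Rw=Rt@H[:3,:3];p=Rt@H[:3,3]+np.array(s['eef_pos'],float)
        R=Rw.T;t=-R@p
    return K,R,t
def px2w(name,u,v,z,C=None):
    K,R,t=C or cam(name)
    d=R.T@np.linalg.solve(K,[u,v,1.]);o=-R.T@t
    return o+d*(z-o[2])/d[2]
def w2px(name,P,C=None):
    K,R,t=C or cam(name)
    q=K@(R@np.array(P,float)+t);return q[:2]/q[2]
def togo(target,yaw=None):
    """tool shift & turn from current pose to TCP target world pos; tool down, jaw axis yaw (angle of tool y in world xy, rad)"""
    s=robot.read_state();R=cv2.Rodrigues(np.array(s['tool_rot'],float))[0]
    d=R.T@(np.array(target,float)-np.array(s['eef_pos']))
    out=[d.round(1)]
    if yaw is not None:
        best=None
        for k in (0,np.pi):
            y=np.array([np.cos(yaw+k),np.sin(yaw+k),0]);z=np.array([0,0,-1.]);x=np.cross(y,z)
            Rt=np.stack([x,y,z],1);r=cv2.Rodrigues(R.T@Rt)[0].ravel()*180/np.pi
            if best is None or np.linalg.norm(r)<np.linalg.norm(best):best=r
        out.append(best.round(1))
    return out
def st():
    s=robot.read_state();print('t',s['time'],'p',np.round(s['eef_pos'],1),'rot',np.round(s['tool_rot'],3),'F',np.round(s['wrist_force'],1),'w',s['width'],'q',np.round(s['qpos'],2))
    R=cv2.Rodrigues(np.array(s['tool_rot'],float))[0];print(np.round(R,3))
E
python3 - <<'E'
from h import *
st()
save('scene','s0.png');save('top','t0.png');save('wrist','w0.png')
for n in('scene','top','wrist'):print(robot.camera_info(n))
E
```

```text
pics
t 0.0 p [248.  490.9 404.1] rot [-7.280e-01 -3.055e+00  2.000e-03] F [-0.3 -0.1  0.6] w 0.9977658427016576 q [ 0.89  0.38  1.3  -0.    1.46 -0.22]
[[-0.893  0.451 -0.001]
 [ 0.451  0.893 -0.001]
 [ 0.    -0.001 -1.   ]]
{'mtx': array([[395.51790234,   0.        , 274.57459728],
       [  0.        , 395.51790234, 207.74284873],
       [  0.        ,   0.        ,   1.        ]]), 'rvec': array([ 2.1382387 , -0.99458738,  0.45122391]), 'tvec': array([-335.88338166,  344.03112801,  743.39329203])}
{'mtx': array([[493.12674294,   0.        , 286.90093547],
       [  0.        , 493.12674294, 210.62661504],
       [  0.        ,   0.        ,   1.        ]]), 'rvec': array([ 2.1628703 , -2.11853883,  0.18002479]), 'tvec': array([ -30.21705814,  529.48444489, 1381.11615188])}
{'mtx': array([[339.65278199,   0.        , 278.05646543],
       [  0.        , 339.65278199, 215.83107554],
       [  0.        ,   0.        ,   1.        ]]), 'hand_eye': array([[-5.68832716e-04, -9.47663431e-01, -3.19270571e-01,
         8.25590109e+01],
       [ 9.99999838e-01, -5.37874875e-04, -1.85135367e-04,
        -8.85780144e-01],
       [ 3.71839854e-06, -3.19270624e-01,  9.47663584e-01,
         3.03252980e+01],
       [ 0.00000000e+00,  0.00000000e+00,  0.00000000e+00,
         1.00000000e+00]])}
```

View pics/s0.png

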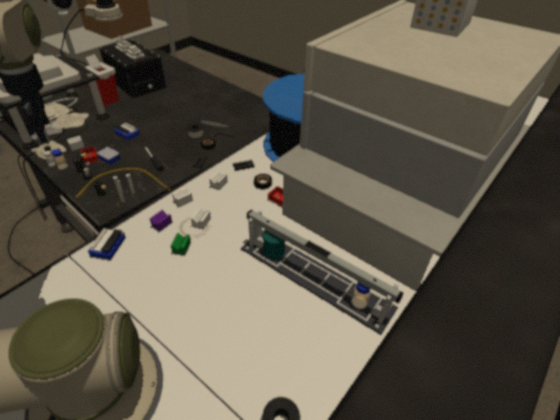

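View pics/t0.png

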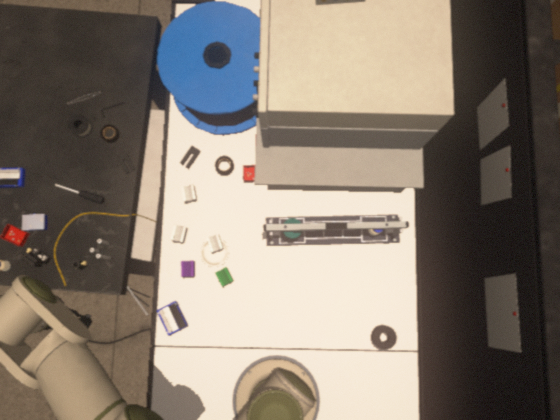

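View pics/w0.png

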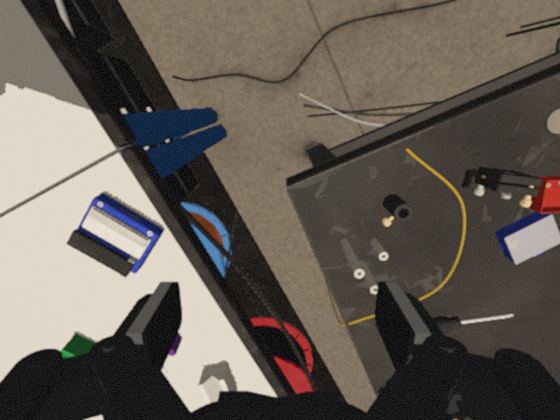

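The top view shows the pot at the left end bay (291,229), the vial at the right (376,229), three white blocks at (190,193), (180,233), (215,243), plus green and purple decoys. I'll enlarge this.

```bash
python3 - <<'E'
from h import *
im=cv2.imread('/tmp/last_top.png')
cv2.imwrite('pics/t0a.png',cv2.resize(im[200:260,255:420],None,fx=4.8,fy=4.8,interpolation=cv2.INTER_CUBIC))
cv2.imwrite('pics/t0b.png',cv2.resize(im[140:290,160:270],None,fx=4,fy=4,interpolation=cv2.INTER_CUBIC))
C=cam('top')
for n,u,v,z in [('barL',264.5,227,102),('barR',407.5,224,102),('b1',190,193,30),('b2',180,233,30),('b3',215,243,30),('wallcorner',255,185,100),('grn',224,277,30),('whiteEdgeR',415,240,0),('whiteEdgeL',160,240,0)]:
    print(n,px2w('top',u,v,z,C).round(1))
E
```

```text
barL [473.5  41.7 102. ]
barR [ 490.1 -352.4  102. ]
b1 [578.2 265.2  30. ]
b2 [460.  287.9  30. ]
b3 [433.2 185.8  30. ]
wallcorner [591.3  71.6 100. ]
grn [336.7 156.   30. ]
whiteEdgeR [ 457.2 -399.5    0. ]
whiteEdgeL [441.5 351.8   0. ]
```

View pics/t0a.png

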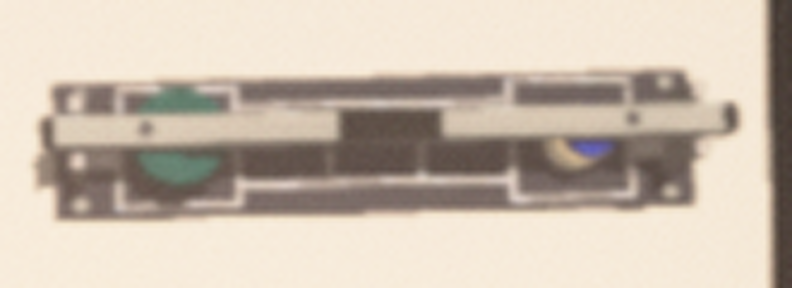

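View pics/t0b.png

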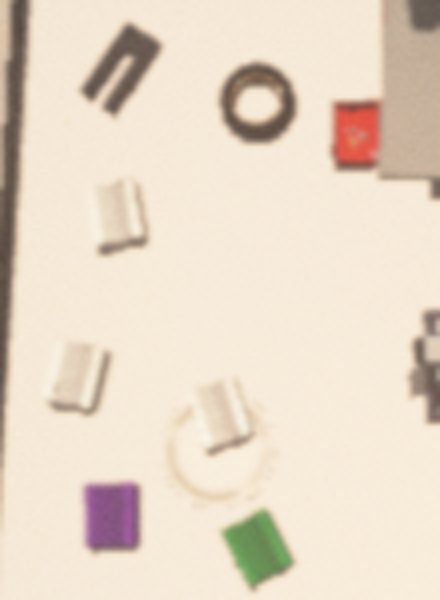

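```bash
python3 - <<'E'
from h import *
print(togo([475,-90,470],0.042))
E
```

```text
[array([-464.5, -416.2,  -65.4]), array([-0.1,  0. , 60.8])]
```

Call:
play_rows(series=[[[-46,-42,-7,0,0,6],[-93,-83,-14,0,0,12],[-139,-125,-20,0,0,18],[-186,-166,-27,0,0,24],[-232,-208,-33,0,0,30],[-279,-250,-40,0,0,36],[-325,-291,-46,0,0,43],[-372,-333,-52,0,0,49],[-418,-374,-59,0,0,55],[-464,-416,-65,0,0,60.8]]])

```text
time: 1.4
eef_pos: [474.4, -90.3, 469.6]
tool_rot: [2.179, 2.263, -0.001]
wrist_force: [0.9, 0.8, 0.4]
width: 1.001
```

Call:
play_rows(series=[[[0,0,0,0,0,0]]])

```text
time: 1.52
eef_pos: [475.3, -93.6, 469.0]
tool_rot: [-2.185, -2.257, 0.002]
wrist_force: [0.2, 0.1, -0.1]
width: 1.0
```

```bash
python3 - <<'E'
from h import *
st()
save('wrist','w1.png',None,1.4)
print(togo([475,-90,470],0.042))
E
```

```text
t 1.525 p [475.3 -93.6 469. ] rot [-2.185e+00 -2.257e+00  2.000e-03] F [ 0.2  0.1 -0.1] w 1.0000243796187946 q [-0.44  0.22  1.34 -0.    1.58 -0.47]
[[-0.033  0.999 -0.001]
 [ 0.999  0.033 -0.001]
 [-0.001 -0.001 -1.   ]]
[array([ 1.9,  0.4, -1. ]), array([-0.1,  0. , -0.4])]
```

View pics/w1.png

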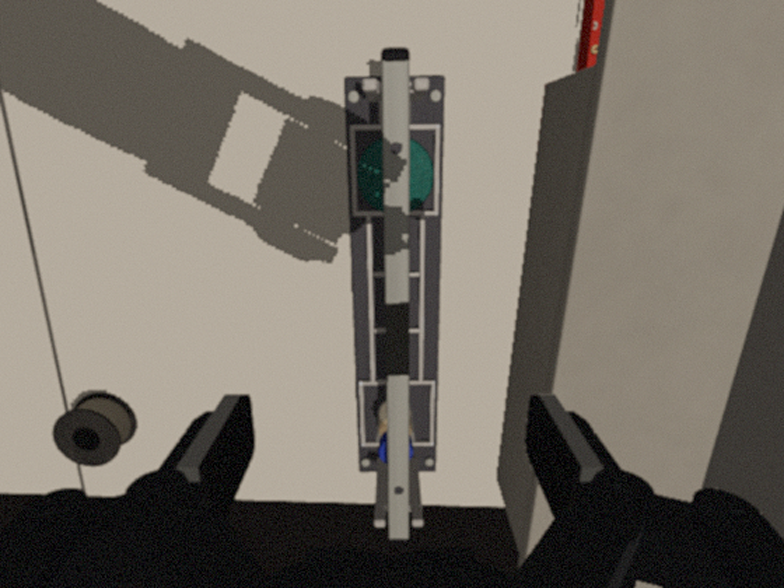

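```bash
python3 - <<'E'
from h import *
C=cam('wrist')
k=1.4
def p(u,v,z):return px2w('wrist',u/k,v/k,z,C).round(1)
a=p(396.5,48,102);b=p(398,540,102)
print('bar ends',a,b,np.linalg.norm(a-b),'mid',(a+b)/2,'yaw',np.arctan2(-(a-b)[0],(a-b)[1]))
print('strip',p(397,302.5,102),p(397,375.5,102))
cs=[p(345,77,8),p(444,77,8),p(360,471,8),p(435,471,8)]
print(*cs);c=np.mean(cs,0);print('rack',c, 'len',np.linalg.norm((cs[0]+cs[1]-cs[2]-cs[3])/2))
d=(cs[0]+cs[1]-cs[2]-cs[3])/2;print('yaw',np.arctan2(-d[0],d[1]))
print('wall',p(545,85,100),p(600,70,100),p(500,480,100))
E
```

```text
bar ends [473.1  46.1 102. ] [ 490.  -348.8  102. ] 395.26145777194114 mid [ 481.55 -151.35  102.  ] yaw 0.04276954686625722
strip [ 480.2 -123.9  102. ] [ 482.6 -184.5  102. ]
[432.2  39.1   8. ] [513.7  41.9   8. ] [ 450.4 -349.7    8. ] [ 531.7 -346.8    8. ]
rack [ 482.    -153.875    8.   ] len 389.17113523487325
yaw 0.04652588556005238
wall [570.6  28.2 100. ] [604.9  38.2 100. ] [ 575.1 -282.3  100. ]
```

```bash
python3 - <<'E'
from h import *
print(togo([481.6,-153.0,300],0.0435))
E
```

```text
[array([-61.3,   5. , 169. ]), array([-0.1,  0. , -0.5])]
```

Call:
play_rows(series=[[[-15,1,42,0,0,-0.2],[-31,2.5,85,0,0,-0.4],[-46,4,127,0,0,-0.5],[-61.3,5,169,-0.1,0,-0.5],[-61.3,5,169,-0.1,0,-0.5],[-61.3,5,169,-0.1,0,-0.5]]])

```text
time: 2.33
eef_pos: [481.8, -152.1, 301.6]
tool_rot: [2.169, 2.27, 0.001]
wrist_force: [-0.8, 0.0, 0.3]
width: 1.001
```

```bash
python3 - <<'E'
from h import *
st()
save('wrist','w2.png',None,1.4)
print(togo([481.6,-153.0,246],0.0435))
E
```

```text
t 2.325 p [ 481.8 -152.1  301.6] rot [2.169e+00 2.270e+00 1.000e-03] F [-0.8  0.   0.3] w 1.0008879478354797 q [-0.54  0.41  1.58  0.    1.15 -0.59]
[[-0.045  0.999  0.002]
 [ 0.999  0.045 -0.001]
 [-0.001  0.002 -1.   ]]
[array([-0.8, -0.4, 55.9]), array([0.1, 0.1, 0.1])]
```

View pics/w2.png

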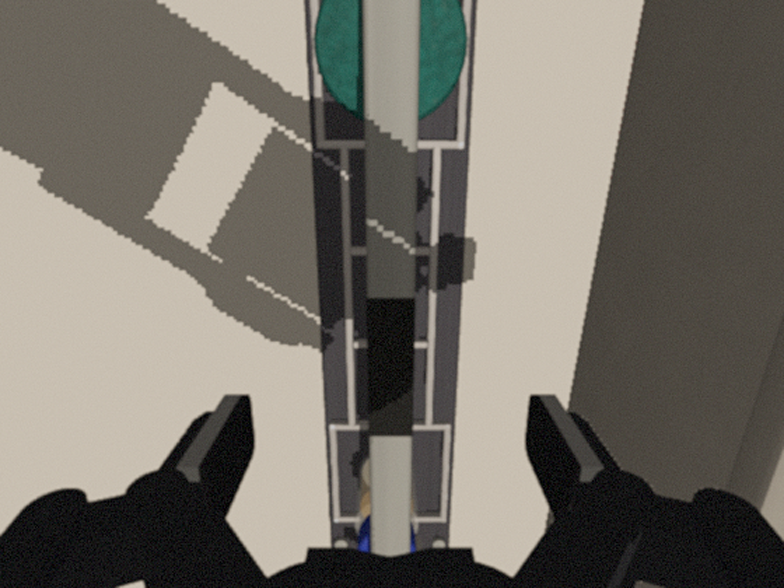

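```bash
python3 - <<'E'
from h import *
C=cam('wrist');k=1.4
a=px2w('wrist',391/k,298/k,102,C);b=px2w('wrist',391/k,436/k,102,C);print(a,b,(a+b)/2)
for u,v in[(148,430),(347,437)]:pass
# lips between bays z=14: edges centre
for v in (146,251,345,428,521): print(v,px2w('wrist',390/k,v/k,14,C).round(1))
E
```

```text
[ 480.88265224 -126.3423344   102.        ] [ 483.65479227 -186.66429505  102.        ] [ 482.26872225 -156.50331472  102.        ]
146 [478.5 -73.   14. ]
251 [ 481.  -127.9   14. ]
345 [ 483.6 -184.3   14. ]
428 [ 486.1 -241.    14. ]
521 [ 489.4 -313.9   14. ]
```

Call:
play_rows(series=[[[-0.8,-0.4,28,0,0,0],[-1.2,-0.4,56,0,0,0],[-1.2,-0.4,56,0,0,0],[-1.2,-0.4,56,0,0,0]]])

```text
time: 2.88
eef_pos: [482.0, -153.2, 247.7]
tool_rot: [2.166, 2.268, 0.002]
wrist_force: [-0.1, -0.5, -0.0]
width: 1.003
```

Call:
play_rows(series=[[[0,0,0,0,0,0],[0,0,0,0,0,0],[0,0,0,0,0,0],[0,0,0,0,0,0],[0,0,0,0,0,0],[0,0,0,0,0,0]]], gripper=0)

```text
time: 3.62
eef_pos: [482.0, -153.3, 247.9]
tool_rot: [2.166, 2.267, 0.002]
wrist_force: [-1.2, 1.1, 5.2]
width: 0.201
```

```bash
python3 - <<'E'
from h import *
st()
E
```

```text
t 3.625 p [ 482.  -153.3  247.9] rot [2.166e+00 2.267e+00 2.000e-03] F [-1.2  1.1  5.2] w 0.20092671707404497 q [-0.54  0.48  1.65  0.    1.   -0.59]
[[-0.046  0.999  0.005]
 [ 0.999  0.046 -0.003]
 [-0.003  0.005 -1.   ]]
```

Call:
play_rows(series=[[[0,0,-8,0,0,0],[0,0,-18,0,0,0],[0,0,-30,0,0,0],[0,0,-42,0,0,0],[0,0,-45,0,0,0],[0,0,-45,0,0,0],[0,0,-45,0,0,0],[0,0,-45,0,0,0]]])

```text
time: 4.62
eef_pos: [481.8, -153.1, 292.6]
tool_rot: [2.166, 2.268, 0.002]
wrist_force: [0.1, 0.5, -3.1]
width: 0.199
```

```bash
python3 - <<'E'
from h import *
st()
save('wrist','w3.png',None,1);save('scene','s3.png',(220,190,440,350),3.5)
E
```

```text
t 4.625 p [ 481.8 -153.1  292.6] rot [2.166e+00 2.268e+00 2.000e-03] F [ 0.1  0.5 -3.1] w 0.19905092020331716 q [-0.54  0.42  1.6   0.    1.12 -0.59]
[[-0.046  0.999  0.005]
 [ 0.999  0.046 -0.003]
 [-0.003  0.005 -1.   ]]
```

View pics/s3.png

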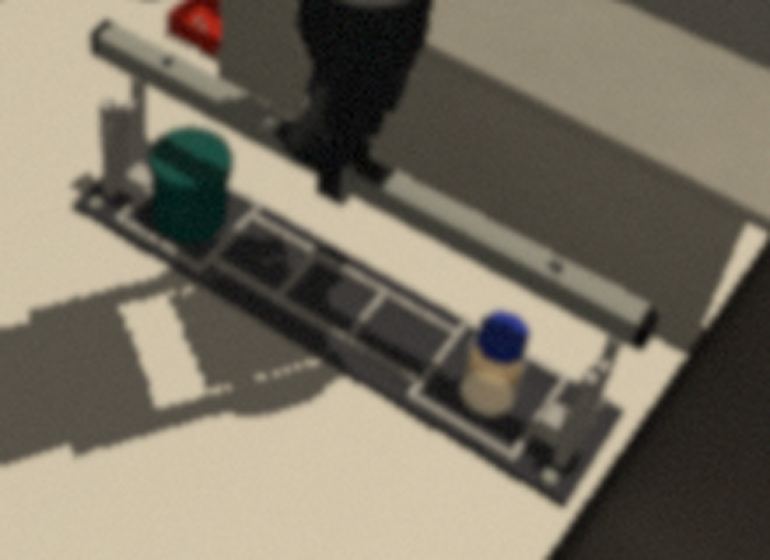

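View pics/w3.png

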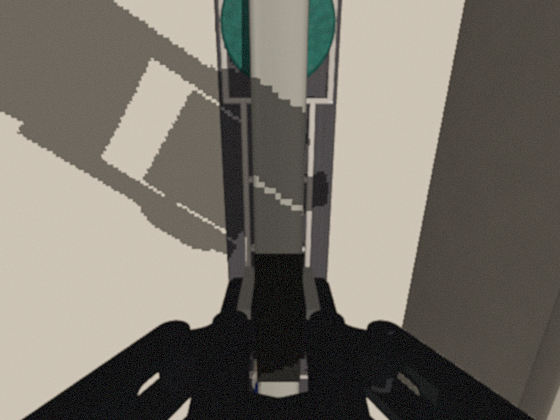

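Call:
play_rows(series=[[[0,-30,0,0,0,0],[0,-70,0,0,0,0],[0,-110,0,0,0,0],[0,-140,20,0,0,0],[0,-140,55,0,0,0],[0,-140,90,0,0,0],[0,-140,112,0,0,0],[0,-140,119,0,0,0],[0,-140,122,0,0,0],[0,-140,122,0,0,0]]])

```text
time: 5.98
eef_pos: [342.0, -159.3, 173.4]
tool_rot: [2.163, 2.267, 0.001]
wrist_force: [-13.2, 7.9, 70.4]
width: 0.199
```

```bash
python3 - <<'E'
from h import *
st()
E
```

```text
t 5.975 p [ 342.  -159.3  173.4] rot [2.163e+00 2.267e+00 1.000e-03] F [-13.2   7.9  70.4] w 0.198704776679024 q [-0.75  0.48  2.07  0.    0.58 -0.8 ]
[[-0.047  0.999  0.006]
 [ 0.999  0.047 -0.005]
 [-0.005  0.006 -1.   ]]
```

Call:
play_rows(series=[[[0,0,-1.5,0,0,0],[0,0,-1.5,0,0,0]]])

```text
time: 6.22
eef_pos: [342.2, -159.4, 175.7]
tool_rot: [2.162, 2.266, 0.002]
wrist_force: [-0.4, 0.1, -2.5]
width: 0.197
```

Call:
play_rows(series=[[[0,0,0,0,0,0],[0,0,0,0,0,0],[0,0,0,0,0,0],[0,0,0,0,0,0]]], gripper=0.6)

```text
time: 6.72
eef_pos: [342.2, -159.5, 175.6]
tool_rot: [2.162, 2.266, 0.002]
wrist_force: [-0.0, 0.0, 1.4]
width: 0.606
```

Call:
play_rows(series=[[[0,0,-40,0,0,0],[0,0,-90,0,0,0],[0,0,-140,0,0,0],[0,0,-140,0,0,0]]], gripper=1)

```text
time: 7.22
eef_pos: [341.3, -158.6, 318.3]
tool_rot: [2.157, 2.261, 0.002]
wrist_force: [0.5, 0.4, -0.7]
width: 0.997
```

```bash
python3 - <<'E'
from h import *
st()
save('wrist','w4.png',None,1);save('top','t4.png',(155,130,435,330),2.8)
E
```

```text
t 7.225 p [ 341.3 -158.6  318.3] rot [2.157e+00 2.261e+00 2.000e-03] F [ 0.5  0.4 -0.7] w 0.9966386311582556 q [-0.75  0.18  1.88  0.    1.06 -0.8 ]
[[-0.047  0.999  0.013]
 [ 0.999  0.047 -0.011]
 [-0.012  0.013 -1.   ]]
```

View pics/w4.png

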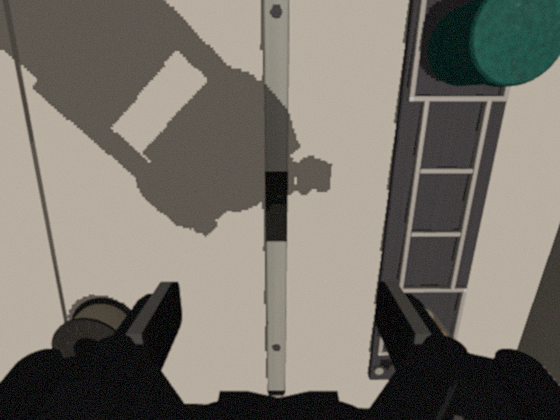

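View pics/t4.png

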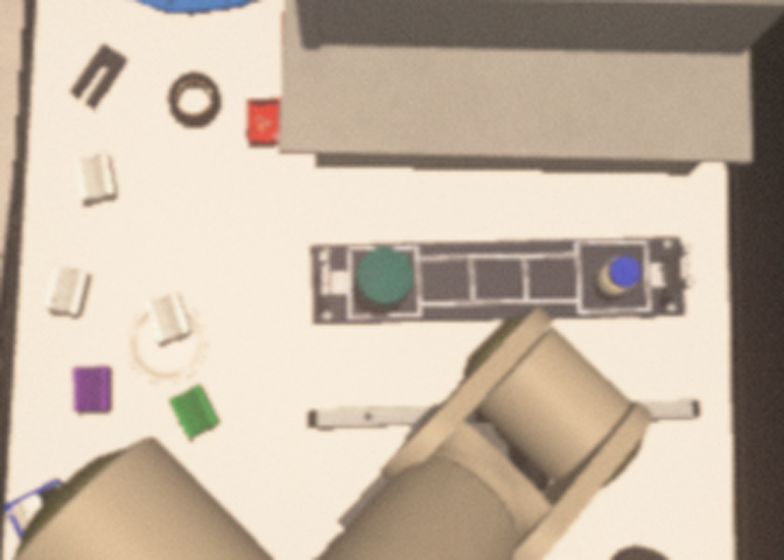

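```bash
python3 - <<'E'
from h import *
print(togo([480,-90,430],0.0445))
E
```

```text
[array([  61. ,  143. , -113.9]), array([0.4, 0.4, 0.1])]
```

Call:
play_rows(series=[[[15,36,-28,0,0,0],[31,72,-57,0.2,0.2,0],[46,107,-85,0.4,0.4,0],[61,143,-114,0.4,0.4,0.1],[61,143,-114,0.4,0.4,0.1],[61,143,-114,0.4,0.4,0.1]]])

```text
time: 8.07
eef_pos: [479.8, -90.2, 428.1]
tool_rot: [-2.168, -2.268, 0.001]
wrist_force: [0.1, -1.0, 0.3]
width: 1.004
```

```bash
python3 - <<'E'
from h import *
st()
save('wrist','w5.png',None,1.4)
E
```

```text
t 8.075 p [479.8 -90.2 428.1] rot [-2.168e+00 -2.268e+00  1.000e-03] F [ 0.1 -1.   0.3] w 1.00447952687413 q [-0.43  0.25  1.42  0.    1.47 -0.47]
[[-0.045  0.999 -0.003]
 [ 0.999  0.045  0.002]
 [ 0.002 -0.003 -1.   ]]
```

View pics/w5.png

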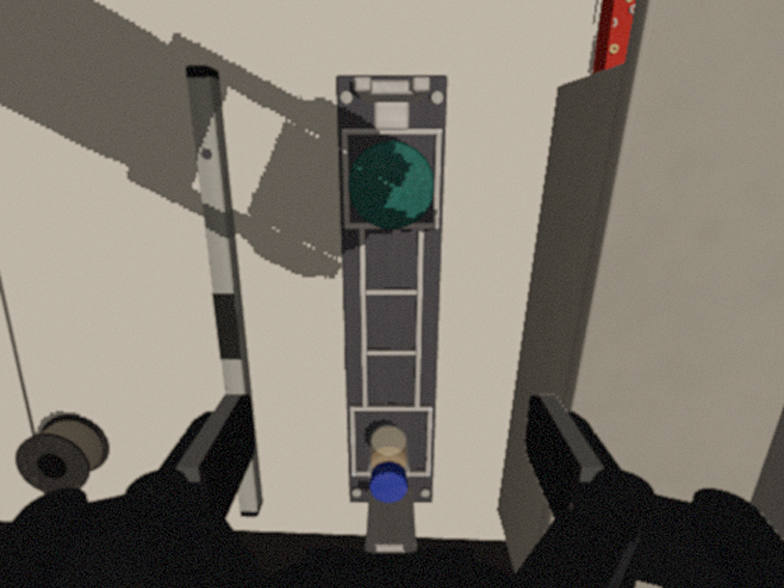

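```bash
python3 - <<'E'
from h import *
C=cam('wrist');k=1.4
def p(u,v,z):return px2w('wrist',u/k,v/k,z,C).round(1)
pot=p(391,183.5,72);vial=p(389,486,75);print('pot',pot,'edges',p(348,183,72),p(434,183,72),p(391,139,72),p(391,227,72));print('vial',vial,p(369,484,75),p(408,484,75))
for v in(292,352.5):print(p(391,v,14))
for q in [(342,130),(442,130),(432,407),(349,407),(344,227),(439,227),(352,476),(430,474)]:print(p(*q,14))
for q in [(337,76),(447,76),(350,501),(433,501)]:print('b',p(*q,8))
print('brk',p(390,88,80),p(390,548,80),p(390,88,98))
c=np.array([482.2,-156.3]);a=.0455;ay=np.array([-np.sin(a),np.cos(a)])
for y in(180,120,56,0,-56,-120,-180):print(y,(c+ay*y).round(1),w2px('wrist',[*(c+ay*y),8 if abs(y)<180 else 80],C)*k)
E
```

```text
pot [476.4 -34.4  72. ] edges [447.7 -35.4  72. ] [505.1 -32.9  72. ] [475.1  -6.4  72. ] [477.7 -63.5  72. ]
vial [ 485.7 -276.2   75. ] [ 469.2 -275.    75. ] [ 501.2 -273.5   75. ]
[ 480.7 -128.2   14. ]
[ 483.2 -184.    14. ]
[437.7  -1.1  14. ]
[513.6   2.3  14. ]
[ 523.4 -237.    14. ]
[ 447.1 -240.5   14. ]
[440.3 -74.9  14. ]
[517.  -71.5  14. ]
[ 451.4 -316.6   14. ]
[ 526.8 -310.8   14. ]
b [432.9  36.8   8. ]
b [514.9  40.4   8. ]
b [ 449.6 -351.7    8. ]
b [ 532.9 -347.8    8. ]
brk [473.2  23.1  80. ] [ 489.2 -336.    80. ] [473.3  21.3  98. ]
180 [474.   23.5] [391.37560006  87.27556383]
120 [476.7 -36.4] [391.18919807 179.62346229]
56 [ 479.7 -100.4] [391.20787817 258.20215477]
0 [ 482.2 -156.3] [391.22273149 320.68329718]
-56 [ 484.7 -212.2] [391.23637124 378.05953964]
-120 [ 487.7 -276.2] [391.25065581 438.14824826]
-180 [ 490.4 -336.1] [391.42653706 548.17287496]
```

```bash
python3 - <<'E'
from h import *
print(togo([476.5,-34.6,202],0.0455))
E
```

```text
[array([5.540e+01, 1.000e-01, 2.264e+02]), array([-0.2, -0.1, -0.1])]
```

Call:
play_rows(series=[[[20,0,40,0,0,0],[40,0,80,-0.1,-0.1,0],[55.4,0.1,120,-0.2,-0.1,0],[55.4,0.1,155,-0.2,-0.1,0],[55.4,0.1,185,-0.2,-0.1,-0.1],[55.4,0.1,208,-0.2,-0.1,-0.1],[55.4,0.1,222,-0.2,-0.1,-0.1],[55.4,0.1,226,-0.2,-0.1,-0.1],[55.4,0.1,226,-0.2,-0.1,-0.1]]])

```text
time: 9.25
eef_pos: [476.2, -34.9, 202.3]
tool_rot: [-2.17, -2.271, -0.0]
wrist_force: [0.4, 0.2, 0.2]
width: 0.999
```

Call:
play_rows(series=[[[0,0,0,0,0,0],[0,0,0,0,0,0],[0,0,0,0,0,0],[0,0,0,0,0,0],[0,0,0,0,0,0]]], gripper=0)

```text
time: 9.88
eef_pos: [476.2, -34.9, 203.1]
tool_rot: [2.169, 2.271, 0.001]
wrist_force: [-0.8, -0.1, 7.0]
width: 0.649
```

```bash
python3 - <<'E'
from h import *
st()
E
```

```text
t 9.875 p [476.2 -34.9 203.1] rot [2.169e+00 2.271e+00 1.000e-03] F [-0.8 -0.1  7. ] w 0.6490580402928585 q [-0.32  0.52  1.77  0.    0.85 -0.37]
[[-0.046  0.999  0.001]
 [ 0.999  0.046 -0.   ]
 [-0.     0.001 -1.   ]]
```

Call:
play_rows(series=[[[0,0,-10,0,0,0],[0,0,-40,0,0,0],[0,0,-80,0,0,0],[0,0,-115,0,0,0],[20,3,-120,0,0,0],[55,7,-120,0,0,0],[95,11,-120,0,0,0],[130,15,-120,0,0,0],[147,15,-110,0,0,0],[147,15,-90,0,0,0]]])

```text
time: 11.12
eef_pos: [484.0, 113.4, 293.0]
tool_rot: [2.167, 2.272, 0.002]
wrist_force: [0.3, 0.5, -2.8]
width: 0.646
```

```bash
python3 - <<'E'
from h import *
st();print(togo([485,111,196],0.0455))
E
```

```text
t 11.125 p [484.  113.4 293. ] rot [2.167e+00 2.272e+00 2.000e-03] F [ 0.3  0.5 -2.8] w 0.64618261398243 q [-0.01  0.41  1.62 -0.    1.12 -0.06]
[[-0.048  0.999  0.002]
 [ 0.999  0.048 -0.   ]
 [-0.     0.002 -1.   ]]
[array([-2.4,  0.6, 97. ]), array([0.1, 0. , 0.1])]
```

Call:
play_rows(series=[[[0,0,30,0,0,0],[0,0,60,0,0,0],[0,0,82,0,0,0],[0,0,92,0,0,0],[0,0,96,0,0,0],[0,0,97,0,0,0],[0,0,97,0,0,0]]])

```text
time: 12.0
eef_pos: [484.4, 113.4, 196.5]
tool_rot: [2.166, 2.272, 0.003]
wrist_force: [0.7, 0.3, -1.3]
width: 0.65
```

Call:
play_rows(series=[[[0,0,0,0,0,0],[0,0,0,0,0,0],[0,0,0,0,0,0],[0,0,0,0,0,0]]], gripper=1)

```text
time: 12.5
eef_pos: [484.4, 113.3, 196.6]
tool_rot: [2.166, 2.272, 0.004]
wrist_force: [-0.4, -0.3, 0.4]
width: 0.995
```

```bash
python3 - <<'E'
from h import *
st();save('top','t6.png',(155,130,435,330),2.8)
E
```

```text
t 12.5 p [484.4 113.3 196.6] rot [2.166 2.272 0.004] F [-0.4 -0.3  0.4] w 0.9951236054734506 q [-0.01  0.55  1.72 -0.    0.86 -0.06]
[[-0.048  0.999  0.004]
 [ 0.999  0.048 -0.   ]
 [-0.     0.004 -1.   ]]
```

View pics/t6.png

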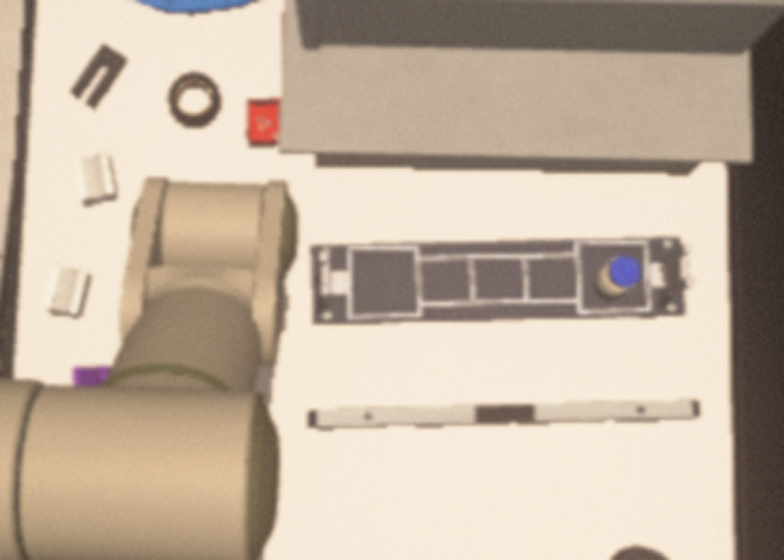

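Call:
play_rows(series=[[[0,0,-30,0,0,0],[0,0,-75,0,0,0],[0,0,-120,0,0,0],[-50,0,-130,0,0,0],[-110,0,-130,0,0,0],[-170,0,-130,0,0,0],[-230,0,-130,0,0,0],[-290,-8,-130,0,0,0],[-350,-15,-130,0,0,0],[-386,-17,-130,0,0,0]]])

```text
time: 13.8
eef_pos: [484.7, -275.7, 326.5]
tool_rot: [2.168, 2.269, 0.003]
wrist_force: [0.4, 0.6, -0.2]
width: 1.0
```

```bash
python3 - <<'E'
from h import *
st();print(togo([485.5,-275,200],0.0455));save('wrist','w7.png',None,1.2)
C=cam('wrist')
E
```

```text
t 13.8 p [ 484.7 -275.7  326.5] rot [2.168 2.269 0.003] F [ 0.4  0.6 -0.2] w 1.000242265773462 q [-0.73  0.46  1.4   0.    1.27 -0.78]
[[-0.045  0.999  0.003]
 [ 0.999  0.045 -0.   ]
 [-0.001  0.003 -1.   ]]
[array([  0.7,   0.4, 126.5]), array([ 0.2,  0. , -0. ])]
```

View pics/w7.png

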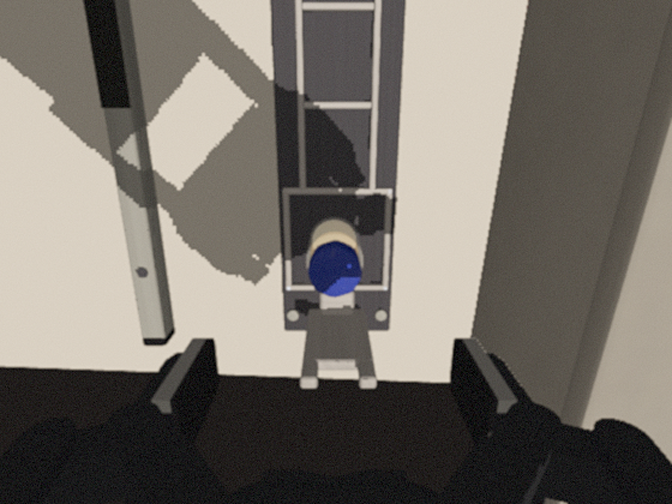

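```bash
python3 - <<'E'
from h import *
C=cam('wrist')
print(px2w('wrist',335/1.2,269/1.2,75,C),px2w('wrist',306.5/1.2,265/1.2,75,C),px2w('wrist',363/1.2,265/1.2,75,C))
E
```

```text
[ 485.60556937 -278.24002281   75.        ] [ 469.12554893 -276.47100652   75.        ] [ 501.59342307 -275.12596354   75.        ]
```

Call:
play_rows(series=[[[0.3,0.4,40,0,0,0],[0.5,0.4,75,0.2,0,0],[0.5,0.4,102,0.2,0,0],[0.5,0.4,119,0.2,0,0],[0.5,0.4,126,0.2,0,0],[0.5,0.4,126,0.2,0,0]]])

```text
time: 14.6
eef_pos: [485.7, -278.3, 200.4]
tool_rot: [2.171, 2.268, -0.002]
wrist_force: [-0.2, 0.4, 0.2]
width: 0.997
```

Call:
play_rows(series=[[[0,0,0,0,0,0],[0,0,0,0,0,0],[0,0,0,0,0,0],[0,0,0,0,0,0],[0,0,0,0,0,0],[0,0,0,0,0,0]]], gripper=0)

```text
time: 15.35
eef_pos: [485.8, -278.4, 201.1]
tool_rot: [2.17, 2.267, -0.002]
wrist_force: [-0.5, 1.0, 5.7]
width: 0.401
```

```bash
python3 - <<'E'
from h import *
st()
E
```

```text
t 15.35 p [ 485.8 -278.4  201.1] rot [ 2.170e+00  2.267e+00 -2.000e-03] F [-0.5  1.   5.7] w 0.4010596586146947 q [-0.73  0.62  1.54 -0.    0.98 -0.77]
[[-0.044  0.999  0.001]
 [ 0.999  0.044 -0.003]
 [-0.003  0.001 -1.   ]]
```

Call:
play_rows(series=[[[0,0,-15,0,0,0],[0,0,-45,0,0,0],[0,0,-75,0,0,0],[20,0,-85,0,0,0],[60,0,-85,0,0,0],[110,0,-85,0,0,0],[160,0,-85,0,0,0],[205,0,-85,0,0,0],[235,0,-85,0,0,0],[241,0,-80,0,0,0]]])

```text
time: 16.6
eef_pos: [474.3, -35.1, 280.2]
tool_rot: [2.167, 2.271, -0.002]
wrist_force: [-1.3, -0.7, -1.0]
width: 0.398
```

Call:
play_rows(series=[[[0,0,0,0,0,0],[0,0,0,0,0,0]]])

```text
time: 16.85
eef_pos: [474.3, -35.6, 280.0]
tool_rot: [2.168, 2.271, -0.003]
wrist_force: [0.1, -0.3, -0.6]
width: 0.4
```

```bash
python3 - <<'E'
from h import *
st();print(togo([476.7,-37,202],0.0455));save('wrist','w8.png',None,1.)
E
```

```text
t 16.85 p [474.3 -35.6 280. ] rot [ 2.168  2.271 -0.003] F [ 0.1 -0.3 -0.6] w 0.4003200735581822 q [-0.32  0.39  1.69 -0.    1.06 -0.37]
[[-0.046  0.999  0.   ]
 [ 0.999  0.046 -0.003]
 [-0.003  0.    -1.   ]]
[array([-1.3,  2.4, 78. ]), array([0. , 0.2, 0. ])]
```

View pics/w8.png

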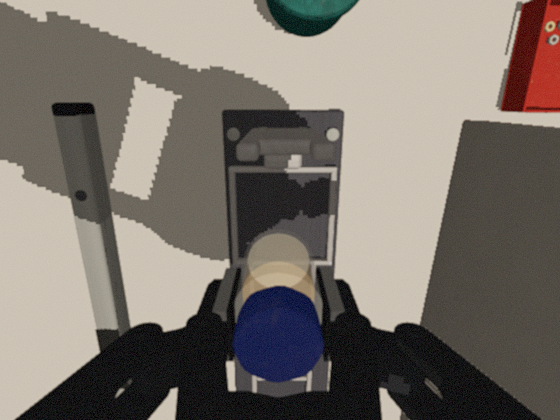

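Call:
play_rows(series=[[[-1,2,25,0,0,0],[-1.3,2.4,48,0,0.2,0],[-1.3,2.4,65,0,0.2,0],[-1.3,2.4,74,0,0.2,0],[-1.3,2.4,78,0,0.2,0],[-1.3,2.4,78.5,0,0.2,0],[-1.3,2.4,78.5,0,0.2,0]]])

```text
time: 17.77
eef_pos: [477.0, -37.2, 202.0]
tool_rot: [2.17, 2.271, 0.002]
wrist_force: [0.1, -0.3, 0.7]
width: 0.399
```

Call:
play_rows(series=[[[0,0,0,0,0,0],[0,0,0,0,0,0],[0,0,0,0,0,0],[0,0,0,0,0,0]]], gripper=1)

```text
time: 18.27
eef_pos: [477.0, -37.2, 202.0]
tool_rot: [2.17, 2.271, 0.002]
wrist_force: [0.1, -0.4, 0.1]
width: 0.995
```

Call:
play_rows(series=[[[0,0,-20,0,0,0],[0,0,-60,0,0,0],[0,0,-110,0,0,0],[0,0,-115,0,0,0],[0,0,-115,0,0,0]]])

```text
time: 18.9
eef_pos: [476.6, -37.2, 316.7]
tool_rot: [2.17, 2.271, 0.002]
wrist_force: [0.7, -0.2, -0.0]
width: 1.0
```

```bash
python3 - <<'E'
from h import *
st();print(togo([485,113,320],0.0455));save('wrist','w9.png',None,1.)
E
```

```text
t 18.9 p [476.6 -37.2 316.7] rot [2.170e+00 2.271e+00 2.000e-03] F [ 0.7 -0.2 -0. ] w 1.000211318308755 q [-0.33  0.35  1.63  0.    1.16 -0.37]
[[-0.046  0.999  0.001]
 [ 0.999  0.046  0.   ]
 [ 0.     0.001 -1.   ]]
[array([149.6,  15.3,  -3.2]), array([ 0.1, -0. ,  0. ])]
```

View pics/w9.png

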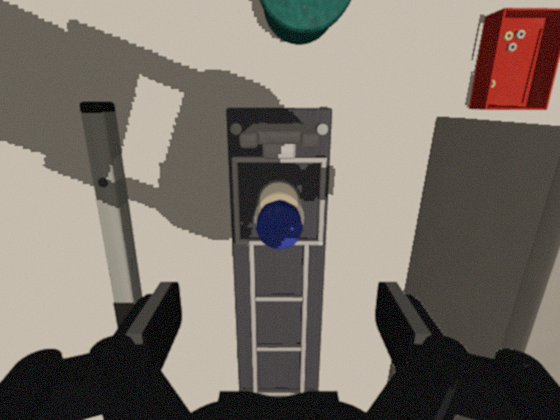

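Call:
play_rows(series=[[[40,4,-3,0,0,0],[85,8,-3,0,0,0],[130,13,-3,0,0,0],[150,15,15,0,0,0],[150,15,50,0,0,0],[150,15,85,0,0,0],[150,15,108,0,0,0],[150,15,119,0,0,0],[150,15,120,0,0,0],[150,15,120,0,0,0]]])

```text
time: 20.2
eef_pos: [484.8, 113.4, 196.7]
tool_rot: [-2.17, -2.271, -0.002]
wrist_force: [-0.7, 0.1, 0.2]
width: 1.0
```

Call:
play_rows(series=[[[0,0,0,0,0,0],[0,0,0,0,0,0],[0,0,0,0,0,0],[0,0,0,0,0,0],[0,0,0,0,0,0]]], gripper=0)

```text
time: 20.82
eef_pos: [485.0, 113.5, 197.7]
tool_rot: [2.169, 2.271, 0.003]
wrist_force: [-0.9, -1.1, 7.3]
width: 0.65
```

```bash
python3 - <<'E'
from h import *
st();print(togo([487.7,-276.2,320],0.0455))
E
```

```text
t 20.825 p [485.  113.5 197.7] rot [2.169 2.271 0.003] F [-0.9 -1.1  7.3] w 0.649514554932364 q [-0.01  0.55  1.72  0.    0.87 -0.05]
[[-0.046  0.999  0.002]
 [ 0.999  0.046  0.001]
 [ 0.001  0.002 -1.   ]]
[array([-389.3,  -14.8, -122.7]), array([ 0.1, -0. ,  0. ])]
```

Call:
play_rows(series=[[[0,0,-15,0,0,0],[0,0,-55,0,0,0],[0,0,-100,0,0,0],[-10,0,-135,0,0,0],[-50,-2,-140,0,0,0],[-100,-5,-140,0,0,0],[-150,-8,-140,0,0,0],[-200,-10,-140,0,0,0],[-250,-12,-140,0,0,0],[-300,-14,-140,0,0,0]]])

```text
time: 22.08
eef_pos: [484.0, -188.6, 337.6]
tool_rot: [2.17, 2.271, 0.003]
wrist_force: [0.7, 0.6, -1.3]
width: 0.655
```

Call:
play_rows(series=[[[-40,0,0,0,0,0],[-70,0,0,0,0,0],[-85,0,0,0,0,0],[-87,0,0,0,0,0],[-87,0,0,0,0,0]]])

```text
time: 22.7
eef_pos: [488.0, -274.5, 337.5]
tool_rot: [2.169, 2.272, 0.004]
wrist_force: [0.6, 0.6, -1.7]
width: 0.65
```

```bash
python3 - <<'E'
from h import *
st();print(togo([487.7,-276.2,205],0.0455));save('wrist','w10.png',None,1.)
E
```

```text
t 22.7 p [ 488.  -274.5  337.5] rot [2.169 2.272 0.004] F [ 0.6  0.6 -1.7] w 0.6495925962200977 q [-0.72  0.45  1.38  0.    1.31 -0.77]
[[-0.046  0.999  0.002]
 [ 0.999  0.046  0.001]
 [ 0.001  0.002 -1.   ]]
[array([ -1.8,  -0.6, 132.5]), array([ 0.1, -0.1,  0. ])]
```

View pics/w10.png

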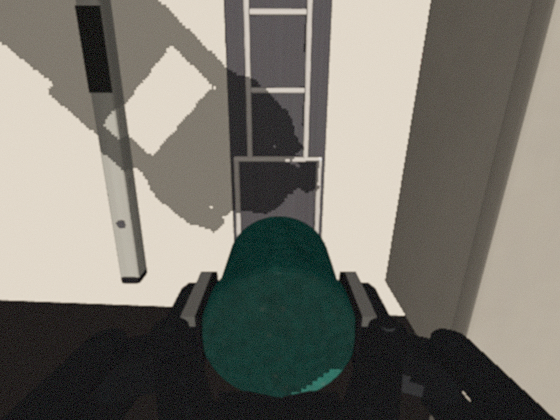

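Call:
play_rows(series=[[[-1,-0.5,40,0,0,0],[-1.7,-0.6,75,0,0,0],[-1.7,-0.6,102,0,0,0],[-1.7,-0.6,120,0,0,0],[-1.7,-0.6,128,0,0,0],[-1.7,-0.6,131.5,0,0,0],[-1.7,-0.6,132,0,0,0],[-1.7,-0.6,132,0,0,0]]])

```text
time: 23.75
eef_pos: [487.9, -276.0, 206.2]
tool_rot: [2.168, 2.271, 0.004]
wrist_force: [-0.3, -0.4, -1.4]
width: 0.644
```

Call:
play_rows(series=[[[0,0,0,0,0,0],[0,0,0,0,0,0],[0,0,0,0,0,0],[0,0,0,0,0,0]]], gripper=1)

```text
time: 24.25
eef_pos: [487.9, -276.0, 206.2]
tool_rot: [2.168, 2.271, 0.004]
wrist_force: [0.2, 0.8, -0.3]
width: 1.004
```

Call:
play_rows(series=[[[0,0,-20,0,0,0],[0,0,-60,0,0,0],[0,0,-110,0,0,0],[50,0,-150,0,0,0],[110,0,-150,0,0,0],[170,0,-150,0,0,0],[190,0,-150,0,0,0]]])

```text
time: 25.12
eef_pos: [478.0, -83.7, 356.6]
tool_rot: [2.165, 2.274, 0.004]
wrist_force: [0.1, -0.4, -0.3]
width: 0.999
```

```bash
python3 - <<'E'
from h import *
st();save('wrist','w11.png',None,1.2)
print(togo([490,160,430],np.pi/2))
E
```

```text
t 25.125 p [478.  -83.7 356.6] rot [2.165 2.274 0.004] F [ 0.1 -0.4 -0.3] w 0.99852520218622 q [-0.42  0.31  1.55  0.    1.27 -0.47]
[[-0.049  0.999  0.003]
 [ 0.999  0.049  0.001]
 [ 0.001  0.003 -1.   ]]
[array([242.3,  24.2, -73.1]), array([  0.2,   0.1, -87.2])]
```

View pics/w11.png

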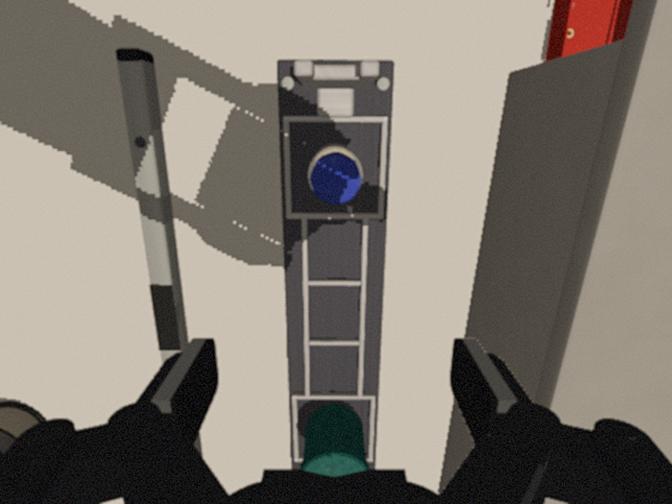

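```bash
python3 - <<'E'
from h import *
print(togo([425,225,440],np.pi/2))
E
```

```text
[array([310.5, -37.5, -83.2]), array([  0.2,   0.1, -87.2])]
```

Call:
play_rows(series=[[[35,-4,-10,0,0,-9.5],[70,-8,-20,0,0,-19],[105,-12,-30,0,0,-29],[140,-17,-40,0,0,-38],[175,-21,-50,0,0,-48],[210,-25,-60,0,0,-58],[245,-29,-70,0,0,-67],[280,-33,-80,0,0,-77],[310,-37,-83,0,0,-87],[310,-37,-83,0,0,-87]]])

```text
time: 26.42
eef_pos: [426.0, 225.1, 439.8]
tool_rot: [0.001, 3.138, 0.002]
wrist_force: [0.2, -0.5, 0.4]
width: 0.999
```

Call:
play_rows(series=[[[0,0,0,0,0,0],[0,0,0,0,0,0]]])

```text
time: 26.68
eef_pos: [426.5, 224.2, 439.6]
tool_rot: [0.006, 3.138, 0.001]
wrist_force: [0.2, 0.2, 0.5]
width: 1.0
```

```bash
python3 - <<'E'
from h import *
st();save('wrist','w12.png',None,1.4)
E
```

```text
t 26.675 p [426.5 224.2 439.6] rot [6.000e-03 3.138e+00 1.000e-03] F [0.2 0.2 0.5] w 0.9999521226641912 q [ 0.24  0.23  1.41  0.    1.49 -1.33]
[[-1.     0.004  0.003]
 [ 0.004  1.     0.001]
 [-0.003  0.001 -1.   ]]
```

View pics/w12.png

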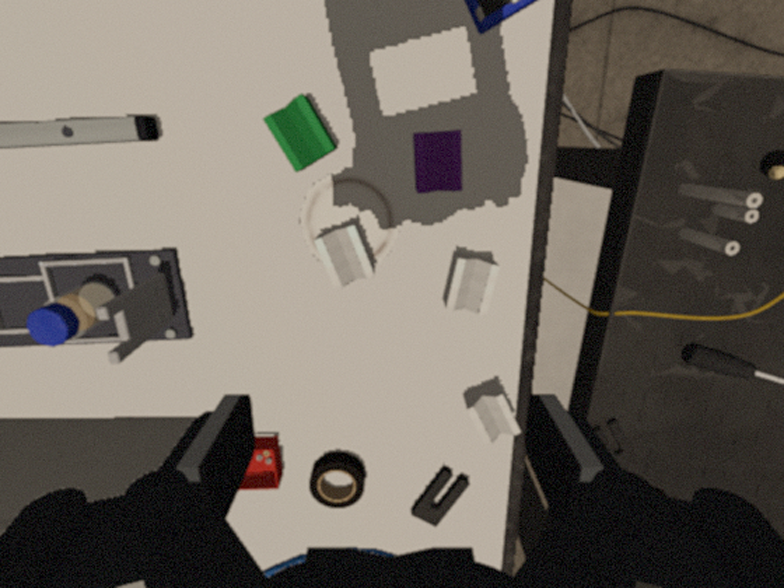

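```bash
python3 - <<'E'
from h import *
im=cv2.imread('/tmp/last_wrist.png')
cv2.imwrite('pics/w12a.png',cv2.resize(im[145:325,210:385],None,fx=4,fy=4,interpolation=cv2.INTER_CUBIC)[:600*0+720])
a=cv2.resize(im[145:220,215:365],None,fx=5,fy=5,interpolation=cv2.INTER_CUBIC);cv2.imwrite('pics/w12a.png',a)
a=cv2.resize(im[260:325,280:380],None,fx=6,fy=6,interpolation=cv2.INTER_CUBIC);cv2.imwrite('pics/w12b.png',a)
E
```

```text
(no output)
```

View pics/w12a.png

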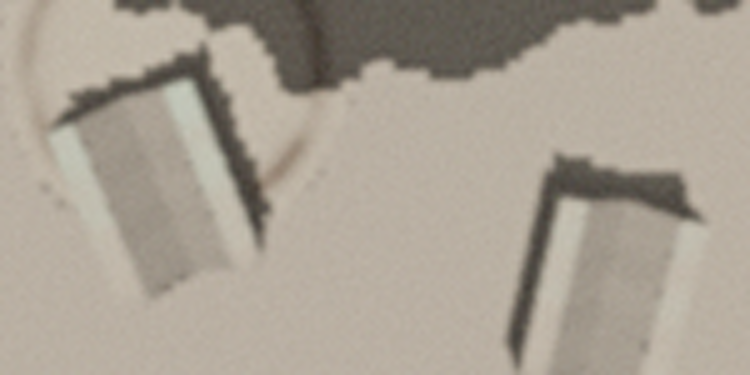

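View pics/w12b.png

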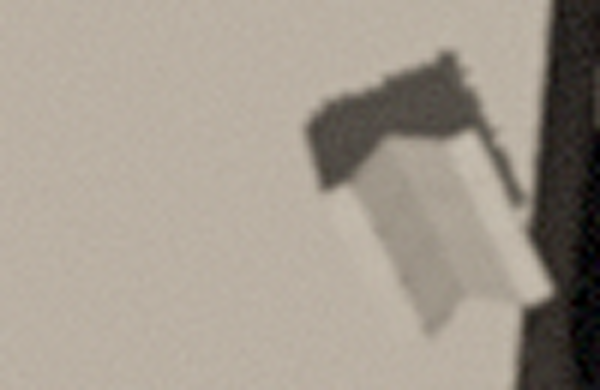

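```bash
cat >> h.py <<'E'
def rect(pts,z=30,C=None):
    """pts: 4 pixel corners of top face in order; prints edges, centre, angle"""
    W=[px2w('wrist',u,v,z,C) for u,v in pts];W=np.array(W)
    c=W.mean(0);print('corners',W[:,:2].round(1).tolist())
    e=[np.linalg.norm(W[(i+1)%4]-W[i]).round(1) for i in range(4)];print('edges',e,'centre',c.round(1))
    for i in range(4):
        d=W[(i+1)%4]-W[i];print('  edge',i,'ang',np.arctan2(d[1],d[0]).round(3))
    return c
E
python3 - <<'E'
from h import *
C=cam('wrist')
f=lambda L:[(215+x/5,145+y/5) for x,y in L]
print(rect(f([(52,127),(195,78),(262,248),(140,298)]),30,C))
g=lambda L:[(280+x/6,260+y/6) for x,y in L]
print(rect(g([(330,188),(475,130),(553,297),(425,345)]),30,C))
E
```

```text
corners [[418.3, 164.6], [407.4, 197.1], [446.8, 211.5], [458.7, 182.9]]
edges [np.float64(34.3), np.float64(41.9), np.float64(31.0), np.float64(44.3)] centre [432.8 189.   30. ]
  edge 0 ang 1.895
  edge 1 ang 0.351
  edge 2 ang -1.175
  edge 3 ang -2.715
[432.79921962 189.04412282  30.        ]
corners [[574.7, 296.0], [560.9, 325.8], [602.0, 345.7], [614.1, 318.7]]
edges [np.float64(32.9), np.float64(45.6), np.float64(29.6), np.float64(45.5)] centre [587.9 321.6  30. ]
  edge 0 ang 2.005
  edge 1 ang 0.452
  edge 2 ang -1.148
  edge 3 ang -2.617
[587.91739345 321.56189828  30.        ]
```

```bash
python3 - <<'E'
from h import *
print(togo([433,188.5,290],1.96))
E
```

```text
[array([ -6.2, -35.9, 149.7]), array([  0. ,   0.2, -22.5])]
```

Call:
play_rows(series=[[[-2,-12,50,0,0,-8],[-4,-24,100,0,0,-16],[-6,-36,140,0,0.2,-22.5],[-6,-36,150,0,0.2,-22.5],[-6,-36,150,0,0.2,-22.5],[-6,-36,150,0,0.2,-22.5]]])

```text
time: 27.48
eef_pos: [433.1, 188.7, 291.1]
tool_rot: [-0.606, 3.08, 0.0]
wrist_force: [-0.1, 0.2, -0.2]
width: 1.005
```

```bash
python3 - <<'E'
from h import *
st();save('wrist','w13.png',None,1.4)
E
```

```text
t 27.475 p [433.1 188.7 291.1] rot [-0.606  3.08   0.   ] F [-0.1  0.2 -0.2] w 1.0049603756414258 q [ 0.16  0.37  1.69  0.    1.08 -1.8 ]
[[-0.926 -0.379  0.003]
 [-0.379  0.926  0.001]
 [-0.003 -0.    -1.   ]]
```

View pics/w13.png

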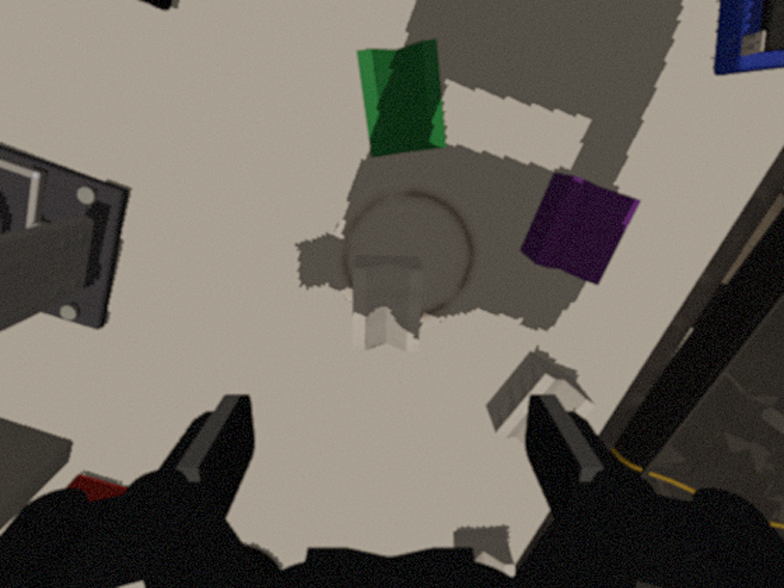

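```bash
python3 - <<'E'
from h import *
C=cam('wrist')
im=cv2.imread('/tmp/last_wrist.png')[170:260,235:315].astype(float)
a=cv2.resize(np.clip(im*1.6,0,255).astype('uint8'),None,fx=6,fy=6,interpolation=cv2.INTER_CUBIC);cv2.imwrite('pics/w13a.png',a)
E
```

```text
(no output)
```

View pics/w13a.png

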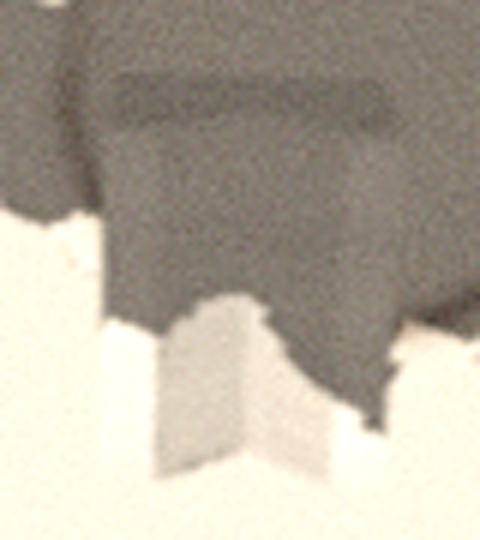

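```bash
python3 - <<'E'
from h import *
C=cam('wrist')
f=lambda L:[(235+x/6,170+y/6) for x,y in L]
c=rect(f([(105,128),(400,130),(383,478),(100,478)]),30,C)
s=robot.read_state();R=cv2.Rodrigues(np.array(s['tool_rot']))[0]
print((R.T@(c-np.array(s['eef_pos']))).round(1)); print(togo([433,188.5,183]))
E
```

```text
corners [[418.8, 163.2], [406.0, 195.1], [447.5, 210.9], [460.8, 178.5]]
edges [np.float64(34.4), np.float64(44.4), np.float64(35.0), np.float64(44.6)] centre [433.3 186.9  30. ]
  edge 0 ang 1.952
  edge 1 ang 0.363
  edge 2 ang -1.182
  edge 3 ang -2.791
[  1.1  -1.7 261. ]
[array([  0.4,  -0.2, 108. ])]
```

Call:
play_rows(series=[[[1,-1.5,40,0,0.2,0.5],[1,-1.5,75,0,0.2,0.5],[1,-1.5,97,0,0.2,0.5],[1,-1.5,107,0,0.2,0.5],[1,-1.5,108,0,0.2,0.5],[1,-1.5,108,0,0.2,0.5]]])

```text
time: 28.28
eef_pos: [433.2, 187.2, 183.9]
tool_rot: [-0.593, 3.084, -0.001]
wrist_force: [1.3, -0.2, 0.0]
width: 0.997
```

Call:
play_rows(series=[[[0,0,0,0,0,0],[0,0,0,0,0,0],[0,0,0,0,0,0],[0,0,0,0,0,0],[0,0,0,0,0,0],[0,0,0,0,0,0]]], gripper=0)

```text
time: 29.02
eef_pos: [433.2, 187.1, 184.4]
tool_rot: [-0.593, 3.083, -0.001]
wrist_force: [-0.9, -1.3, 7.0]
width: 0.392
```

Call:
play_rows(series=[[[0,0,-15,0,0,0],[0,0,-50,0,0,0],[0,0,-100,0,0,0],[0,0,-150,0,0,0],[0,0,-150,0,0,0]]])

```text
time: 29.65
eef_pos: [433.0, 187.3, 337.3]
tool_rot: [-0.592, 3.077, -0.001]
wrist_force: [-1.1, 0.1, -2.6]
width: 0.393
```

```bash
python3 - <<'E'
from h import *
st();save('wrist','w14.png',None,1.)
c=np.array([482.2,-156.3]);a=.0455;ay=np.array([-np.sin(a),np.cos(a)])
print(togo([*(c+ay*-56),330],a), [ (c+ay*y).round(1) for y in(56,0,-56)])
E
```

```text
t 29.65 p [433.  187.3 337.3] rot [-5.920e-01  3.077e+00 -1.000e-03] F [-1.1  0.1 -2.6] w 0.3934672114892428 q [ 0.16  0.31  1.62 -0.    1.2  -1.79]
[[-0.929 -0.371  0.009]
 [-0.371  0.929  0.001]
 [-0.008 -0.002 -1.   ]]
[array([  99.9, -390.2,    5.3]), array([ -0.2,   0.1, -70.8])] [array([ 479.7, -100.4]), array([ 482.2, -156.3]), array([ 484.7, -212.2])]
```

View pics/w14.png

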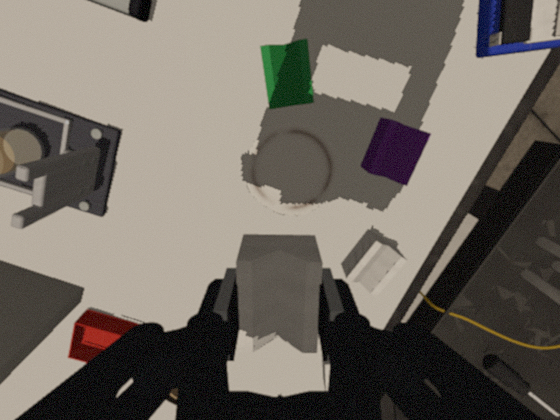

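Call:
play_rows(series=[[[10,-39,0,0,0,10.5],[20,-78,0,0,0,21],[30,-117,1,0,0,31.5],[40,-156,2,0,0,42],[50,-195,3,0,0,52.5],[60,-234,3,0,0,63],[70,-273,4,0,0,73.5],[80,-312,5,0,0,84],[90,-351,5,0,0,94.5],[100,-390,5,0,0,105]]])

```text
time: 30.95
eef_pos: [484.4, -213.4, 328.0]
tool_rot: [-2.093, -2.341, -0.004]
wrist_force: [0.5, 0.3, -1.6]
width: 0.395
```

```bash
python3 - <<'E'
from h import *
st();print(togo([484.7,-212.2,230],.0455))
E
```

```text
t 30.95 p [ 484.4 -213.4  328. ] rot [-2.093 -2.341 -0.004] F [ 0.5  0.3 -1.6] w 0.39489718727014106 q [-0.64  0.41  1.48  0.    1.25 -0.75]
[[-0.112  0.994  0.001]
 [ 0.994  0.112  0.003]
 [ 0.003  0.001 -1.   ]]
[array([ 0.9,  0.4, 98.1]), array([ 0.1, -0.1,  3.8])]
```

Call:
play_rows(series=[[[0.9,0.4,30,0.1,-0.1,3.8],[0.9,0.4,65,0.1,-0.1,3.8],[0.9,0.4,90,0.1,-0.1,3.8],[0.9,0.4,98,0.1,-0.1,3.8],[0.9,0.4,98,0.1,-0.1,3.8],[0.9,0.4,98,0.1,-0.1,3.8]]])

```text
time: 31.7
eef_pos: [484.9, -212.3, 230.7]
tool_rot: [-2.17, -2.272, -0.0]
wrist_force: [-0.7, 0.3, -1.9]
width: 0.398
```

```bash
python3 - <<'E'
from h import *
st();print(togo([484.7,-212.2,193],.0455));save('wrist','w15.png',None,1.)
E
```

```text
t 31.7 p [ 484.9 -212.3  230.7] rot [-2.17  -2.272 -0.   ] F [-0.7  0.3 -1.9] w 0.39806065836936977 q [-0.64  0.54  1.6   0.    1.   -0.68]
[[-0.046  0.999  0.   ]
 [ 0.999  0.046  0.   ]
 [ 0.     0.    -1.   ]]
[array([ 0.1, -0.2, 37.7]), array([ 0., -0.,  0.])]
```

View pics/w15.png

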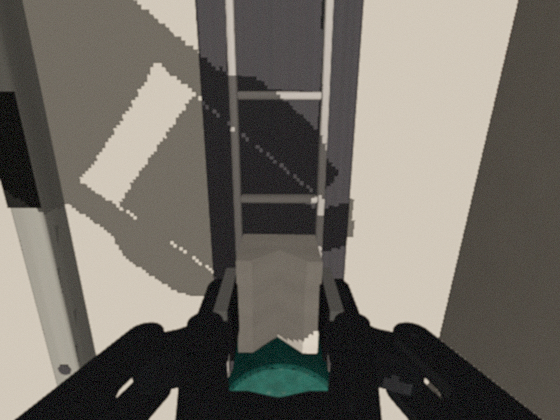

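Call:
play_rows(series=[[[0.1,-0.2,15,0,0,0],[0.1,-0.2,28,0,0,0],[0.1,-0.2,35,0,0,0],[0.1,-0.2,37.5,0,0,0],[0.1,-0.2,37.8,0,0,0],[0.1,-0.2,37.8,0,0,0]]])

```text
time: 32.5
eef_pos: [484.8, -212.2, 193.3]
tool_rot: [2.169, 2.271, 0.0]
wrist_force: [-0.5, 0.2, -2.0]
width: 0.394
```

Call:
play_rows(series=[[[0,0,0,0,0,0],[0,0,0,0,0,0],[0,0,0,0,0,0],[0,0,0,0,0,0]]], gripper=0.75)

```text
time: 33.0
eef_pos: [484.7, -212.2, 193.4]
tool_rot: [2.169, 2.271, 0.0]
wrist_force: [-0.4, 0.4, -0.2]
width: 0.751
```

Call:
play_rows(series=[[[0,0,-15,0,0,0],[0,0,-50,0,0,0],[0,0,-100,0,0,0],[0,0,-150,0,0,0],[0,0,-150,0,0,0]]], gripper=1)

```text
time: 33.62
eef_pos: [484.6, -212.1, 347.9]
tool_rot: [2.163, 2.265, 0.002]
wrist_force: [0.3, 0.1, -0.7]
width: 0.999
```

```bash
python3 - <<'E'
from h import *
st();save('wrist','w16.png',None,1.)
print(togo([425,225,440],np.pi/2))
E
```

```text
t 33.625 p [ 484.6 -212.1  347.9] rot [2.163e+00 2.265e+00 2.000e-03] F [ 0.3  0.1 -0.7] w 0.9988286450429636 q [-0.64  0.39  1.45  0.    1.29 -0.68]
[[-0.046  0.999  0.008]
 [ 0.999  0.046 -0.006]
 [-0.006  0.008 -1.   ]]
[array([438.9, -38.9, -96.1]), array([  0. ,   0.3, -87.4])]
```

View pics/w16.png

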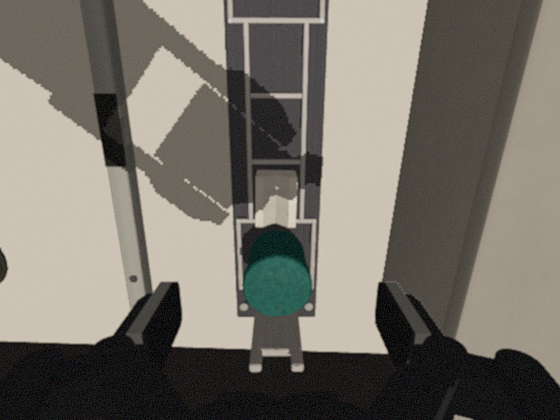

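Call:
play_rows(series=[[[48,-4,-10,0,0,-9],[97,-8,-20,0,0,-18],[145,-12,-30,0,0,-27],[193,-17,-40,0,0,-36],[241,-21,-50,0,0,-45],[290,-25,-60,0,0,-54],[338,-29,-60,0,0,-63],[386,-33,-60,0,0,-72],[435,-37,-60,0,0,-81],[480,-39,-60,0,0,-85]]])

```text
time: 34.92
eef_pos: [422.5, 267.6, 402.7]
tool_rot: [0.059, 3.139, -0.006]
wrist_force: [0.8, 0.2, 0.1]
width: 0.997
```

Call:
play_rows(series=[[[0,0,0,0,0,0],[0,0,0,0,0,0]]])

```text
time: 35.17
eef_pos: [422.5, 267.4, 401.8]
tool_rot: [0.06, 3.141, -0.007]
wrist_force: [0.3, 1.0, -1.1]
width: 0.997
```

```bash
python3 - <<'E'
from h import *
st();save('wrist','w17.png',None,1.4)
E
```

```text
t 35.175 p [422.5 267.4 401.8] rot [ 0.06   3.141 -0.007] F [ 0.3  1.  -1.1] w 0.9971094250688465 q [ 0.33  0.3   1.44 -0.    1.41 -1.2 ]
[[-0.999  0.038  0.   ]
 [ 0.038  0.999 -0.005]
 [-0.    -0.005 -1.   ]]
```

View pics/w17.png

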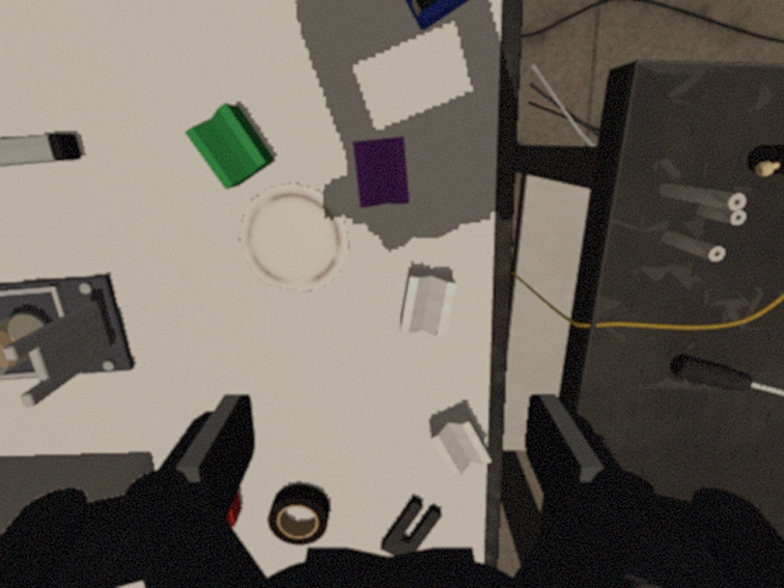

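```bash
python3 - <<'E'
from h import *
im=cv2.imread('/tmp/last_wrist.png')
cv2.imwrite('pics/w17a.png',cv2.resize(im[180:350,270:370],None,fx=4.5,fy=4.5,interpolation=cv2.INTER_CUBIC)[:345])
cv2.imwrite('pics/w17b.png',cv2.resize(im[280:350,290:370],None,fx=7,fy=7,interpolation=cv2.INTER_CUBIC))
cv2.imwrite('pics/w17a.png',cv2.resize(im[180:245,275:345],None,fx=8,fy=8,interpolation=cv2.INTER_CUBIC))
E
```

```text
(no output)
```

View pics/w17a.png

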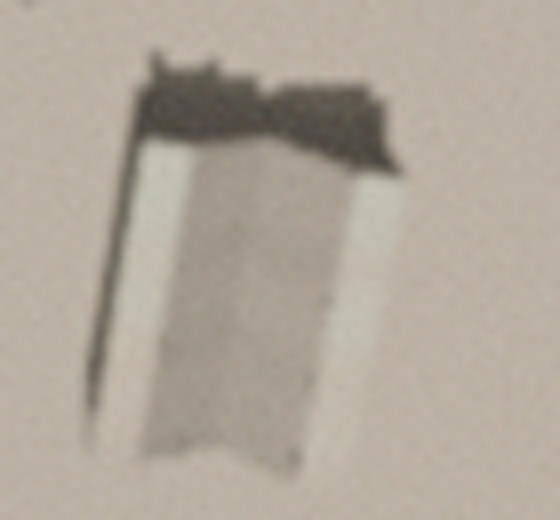

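View pics/w17b.png

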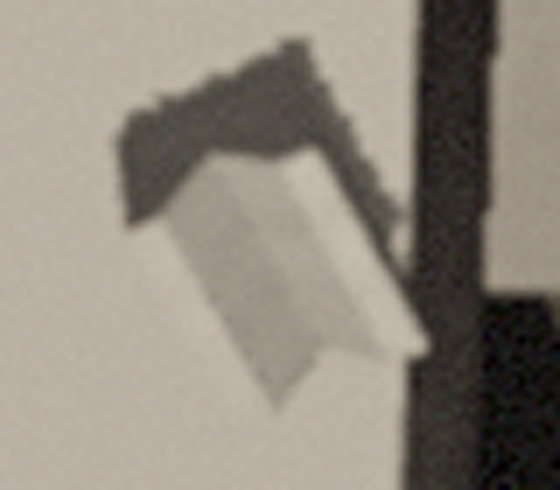

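```bash
python3 - <<'E'
from h import *
C=cam('wrist')
f=lambda L:[(275+x/8,180+y/8) for x,y in L]
rect(f([(145,140),(405,176),(348,488),(92,450)]),30,C)
g=lambda L:[(290+x/7,280+y/7) for x,y in L]
rect(g([(130,226),(312,148),(432,350),(260,428)]),30,C)
print(px2w('wrist',496/1.4,350/1.4,0,C),px2w('wrist',400/1.4,550/1.4,10,C))
print(togo([455,288,290],1.42))
E
```

```text
corners [[435.5, 279.8], [441.7, 313.7], [485.6, 306.1], [478.7, 271.5]]
edges [np.float64(34.4), np.float64(44.6), np.float64(35.3), np.float64(44.0)] centre [460.4 292.8  30. ]
  edge 0 ang 1.39
  edge 1 ang -0.169
  edge 2 ang -1.767
  edge 3 ang 2.953
corners [[575.8, 294.4], [561.8, 324.6], [602.4, 345.7], [617.5, 316.4]]
edges [np.float64(33.3), np.float64(45.7), np.float64(32.9), np.float64(47.1)] centre [589.4 320.3  30. ]
  edge 0 ang 2.004
  edge 1 ang 0.478
  edge 2 ang -1.096
  edge 3 ang -2.655
[ 5.11649068e+02  3.52028280e+02 -5.68434189e-14] [716.83364268 263.31249976  10.        ]
[array([-31.4,  22.8, 112. ]), array([-0.3,  0.1,  6.4])]
```

```bash
python3 - <<'E'
from h import *
print(togo([460.4,292.5,183],1.39))
E
```

```text
[array([-36.6,  28. , 219. ]), array([-0.3,  0.1,  8.1])]
```

Call:
play_rows(series=[[[-12,9,40,0,0,3],[-24,18,80,-0.2,0,6],[-36.6,27,120,-0.3,0.1,8.1],[-36.6,27,155,-0.3,0.1,8.1],[-36.6,27,170,-0.3,0.1,8.1],[-36.6,27,170,-0.3,0.1,8.1]]])

```text
time: 35.98
eef_pos: [460.6, 291.1, 231.9]
tool_rot: [-0.284, -3.127, -0.001]
wrist_force: [-0.1, 0.1, -0.2]
width: 1.0
```

```bash
python3 - <<'E'
from h import *
st();save('wrist','w18.png',None,1.4);print(togo([460.4,292.5,183],1.39))
E
```

```text
t 35.975 p [460.6 291.1 231.9] rot [-2.840e-01 -3.127e+00 -1.000e-03] F [-0.1  0.1 -0.2] w 1.0002569258683223 q [ 0.35  0.56  1.55  0.    1.03 -1.04]
[[-0.984  0.18  -0.002]
 [ 0.18   0.984  0.   ]
 [ 0.002  0.    -1.   ]]
[array([ 0.5,  1. , 49.8]), array([ 0.1,  0. , -0. ])]
```

View pics/w18.png

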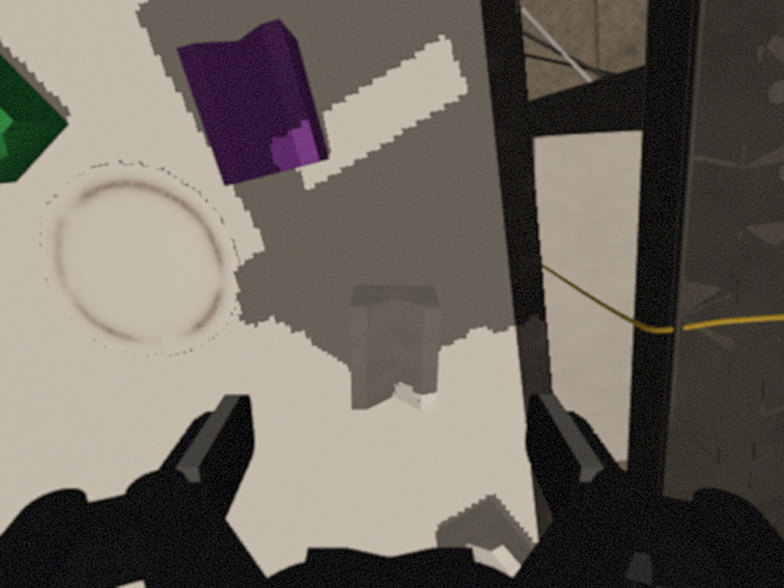

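```bash
python3 - <<'E'
from h import *
C=cam('wrist');k=1.4
c=rect([(u/k,v/k) for u,v in[(351,304),(440,306),(438,408),(351,408)]],30,C)
s=robot.read_state();R=cv2.Rodrigues(np.array(s['tool_rot']))[0]
print((R.T@(c-np.array(s['eef_pos']))).round(1))
E
```

```text
corners [[434.4, 280.8], [441.4, 314.2], [485.4, 306.8], [478.9, 271.4]]
edges [np.float64(34.1), np.float64(44.7), np.float64(36.0), np.float64(45.5)] centre [460.  293.3  30. ]
  edge 0 ang 1.365
  edge 1 ang -0.166
  edge 2 ang -1.753
  edge 3 ang 2.934
[  1.    1.5 202.8]
```

Call:
play_rows(series=[[[0.5,1.2,20,0,0,0],[0.5,1.2,38,0,0,0],[0.5,1.2,47,0,0,0],[0.5,1.2,49.5,0,0,0],[0.5,1.2,49.5,0,0,0]]])

```text
time: 36.65
eef_pos: [460.6, 292.7, 184.0]
tool_rot: [0.284, 3.127, 0.003]
wrist_force: [0.5, 0.1, 0.1]
width: 0.999
```

Call:
play_rows(series=[[[0,0,0,0,0,0],[0,0,0,0,0,0],[0,0,0,0,0,0],[0,0,0,0,0,0],[0,0,0,0,0,0],[0,0,0,0,0,0]]], gripper=0)

```text
time: 37.4
eef_pos: [460.7, 292.8, 184.5]
tool_rot: [0.284, 3.127, 0.003]
wrist_force: [-1.4, -0.2, 5.4]
width: 0.394
```

Call:
play_rows(series=[[[0,0,-15,0,0,0],[0,0,-50,0,0,0],[0,0,-100,0,0,0],[0,0,-150,0,0,0],[0,0,-150,0,0,0]]])

```text
time: 38.02
eef_pos: [460.4, 292.6, 338.5]
tool_rot: [0.283, 3.12, 0.008]
wrist_force: [0.5, 0.6, -2.0]
width: 0.396
```

```bash
python3 - <<'E'
from h import *
st();save('wrist','w19.png',None,1.)
print(togo([482.2,-156.3,330],.0455))
E
```

```text
t 38.025 p [460.4 292.6 338.5] rot [0.283 3.12  0.008] F [ 0.5  0.6 -2. ] w 0.3961224499403722 q [ 0.35  0.43  1.42  0.    1.28 -1.04]
[[-0.984  0.18   0.009]
 [ 0.18   0.984  0.005]
 [-0.008  0.006 -1.   ]]
[array([-102.5, -437.5,    4.8]), array([ 0.3,  0.1, 77. ])]
```

View pics/w19.png

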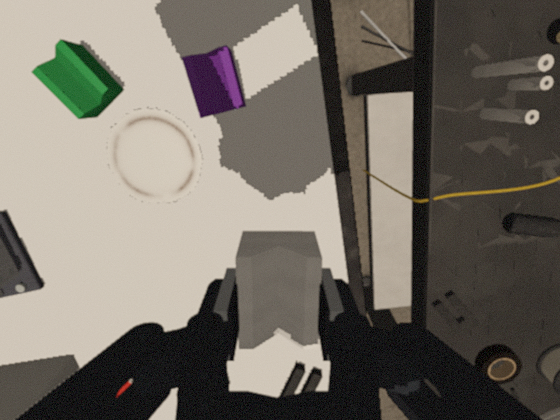

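Call:
play_rows(series=[[[-11,-45,0,0,0,8],[-22,-90,0,0,0,16],[-33,-135,0,0,0,24],[-44,-180,0,0,0,32],[-54,-225,2,0,0,40],[-65,-270,3,0,0,48],[-75,-315,4,0,0,56],[-85,-360,5,0,0,64],[-95,-405,5,0,0,72],[-102,-437,5,0,0,77]]])

```text
time: 39.33
eef_pos: [481.4, -157.5, 328.2]
tool_rot: [-2.174, -2.265, -0.007]
wrist_force: [-0.2, 0.5, -1.9]
width: 0.398
```

```bash
python3 - <<'E'
from h import *
st();print(togo([482.2,-156.3,230],.0455))
E
```

```text
t 39.325 p [ 481.4 -157.5  328.2] rot [-2.174 -2.265 -0.007] F [-0.2  0.5 -1.9] w 0.39766691794685255 q [-0.55  0.38  1.54  0.01  1.22 -0.59]
[[-0.041  0.999  0.002]
 [ 0.999  0.041  0.005]
 [ 0.005  0.002 -1.   ]]
[array([ 0.7,  0.6, 98.2]), array([ 0.1, -0.3, -0.2])]
```

Call:
play_rows(series=[[[0.5,0.6,30,0.1,-0.3,-0.2],[0.5,0.6,65,0.1,-0.3,-0.2],[0.5,0.6,90,0.1,-0.3,-0.2],[0.5,0.6,98,0.1,-0.3,-0.2],[0.5,0.6,98,0.1,-0.3,-0.2]]])

```text
time: 39.95
eef_pos: [482.1, -156.5, 229.7]
tool_rot: [-2.171, -2.27, 0.001]
wrist_force: [0.1, -0.1, -1.5]
width: 0.392
```

```bash
python3 - <<'E'
from h import *
st();print(togo([482.2,-156.5,193],.0455));save('wrist','w20.png',None,1.)
E
```

```text
t 39.95 p [ 482.1 -156.5  229.7] rot [-2.171e+00 -2.270e+00  1.000e-03] F [ 0.1 -0.1 -1.5] w 0.3924587943576864 q [-0.55  0.51  1.66 -0.    0.97 -0.59]
[[-0.045  0.999 -0.001]
 [ 0.999  0.045  0.   ]
 [ 0.    -0.001 -1.   ]]
[array([ 0. ,  0.1, 36.7]), array([-0.1, -0. , -0. ])]
```

View pics/w20.png

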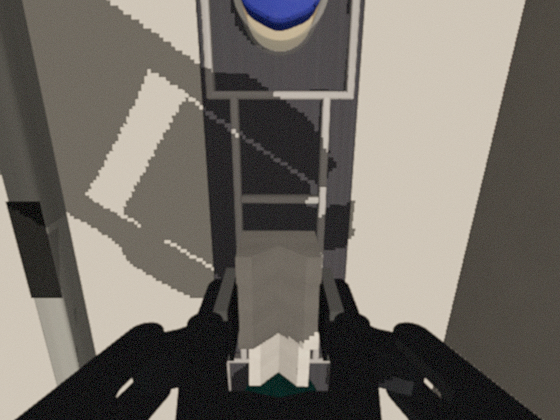

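Call:
play_rows(series=[[[0,0.1,15,0,0,0],[0,0.1,28,0,0,0],[0,0.1,34,0,0,0],[0,0.1,36.5,0,0,0],[0,0.1,37,0,0,0],[0,0.1,37,0,0,0]]])

```text
time: 40.75
eef_pos: [482.4, -156.6, 193.6]
tool_rot: [2.17, 2.27, -0.0]
wrist_force: [0.0, 0.5, -1.5]
width: 0.394
```

Call:
play_rows(series=[[[0,0,0,0,0,0],[0,0,0,0,0,0],[0,0,0,0,0,0],[0,0,0,0,0,0]]], gripper=0.75)

```text
time: 41.25
eef_pos: [482.4, -156.6, 193.7]
tool_rot: [2.17, 2.27, -0.0]
wrist_force: [-0.4, 0.2, -0.3]
width: 0.746
```

Call:
play_rows(series=[[[0,0,-15,0,0,0],[0,0,-50,0,0,0],[0,0,-100,0,0,0],[0,0,-150,0,0,0],[0,0,-150,0,0,0]]], gripper=1)

```text
time: 41.88
eef_pos: [482.4, -156.5, 347.0]
tool_rot: [2.165, 2.264, 0.002]
wrist_force: [0.3, -0.3, -0.4]
width: 1.0
```

```bash
python3 - <<'E'
from h import *
st();save('wrist','w21.png',None,1.)
print(togo([530,300,400],2.03))
E
```

```text
t 41.875 p [ 482.4 -156.5  347. ] rot [2.165e+00 2.264e+00 2.000e-03] F [ 0.3 -0.3 -0.4] w 0.9997669758232595 q [-0.55  0.36  1.51 -0.    1.26 -0.59]
[[-0.045  0.999  0.007]
 [ 0.999  0.045 -0.005]
 [-0.005  0.007 -1.   ]]
[array([453.6,  68.4, -56.3]), array([ 0.3,  0. , 66.3])]
```

View pics/w21.png

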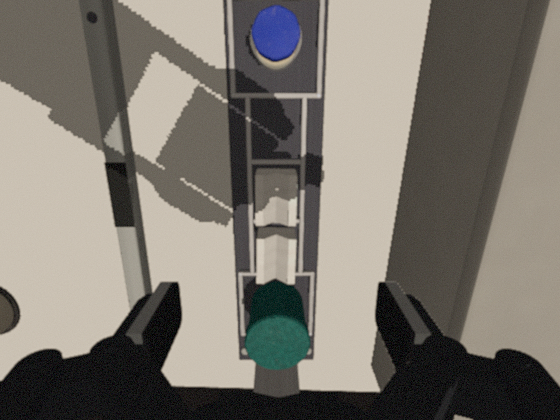

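Call:
play_rows(series=[[[42,6,-6,0,0,-10],[84,12,-12,0,0,-20],[126,18,-18,0,0,-30],[168,24,-24,0,0,-40],[210,30,-30,0,0,-50],[252,36,-36,0,0,-60],[294,42,-42,0,0,-70],[336,48,-48,0,0,-80],[378,54,-54,0,0,-90],[420,58,-56,0,0,-100]]], gripper=0.7)

```text
time: 43.18
eef_pos: [521.2, 267.4, 398.2]
tool_rot: [-0.353, 3.121, -0.005]
wrist_force: [1.0, -0.3, -0.6]
width: 0.699
```

```bash
python3 - <<'E'
from h import *
st();print(togo([545,300,360],2.03))
E
```

```text
t 43.175 p [521.2 267.4 398.2] rot [-0.353  3.121 -0.005] F [ 1.  -0.3 -0.6] w 0.6988204071785722 q [ 0.27  0.45  1.21 -0.    1.49 -1.52]
[[-0.975 -0.223  0.001]
 [-0.223  0.975 -0.003]
 [-0.    -0.003 -1.   ]]
[array([-30.4,  26.6,  38.1]), array([ -0.2,  -0. , -13.4])]
```

Call:
play_rows(series=[[[-15,13,18,0,0,-7],[-30,27,38,0,0,-13.4],[-30,27,38,0,0,-13.4],[-30,27,38,0,0,-13.4]]])

```text
time: 43.68
eef_pos: [544.4, 299.9, 359.8]
tool_rot: [0.711, -3.059, 0.006]
wrist_force: [-0.0, -0.2, -0.0]
width: 0.701
```

```bash
python3 - <<'E'
from h import *
st();save('wrist','w22.png',None,1.4)
E
```

```text
t 43.675 p [544.4 299.9 359.8] rot [ 0.711 -3.059  0.006] F [-0.  -0.2 -0. ] w 0.7006875229550668 q [ 0.31  0.54  1.16 -0.    1.44 -1.71]
[[-0.897 -0.441 -0.   ]
 [-0.441  0.897 -0.004]
 [ 0.002 -0.003 -1.   ]]
```

View pics/w22.png

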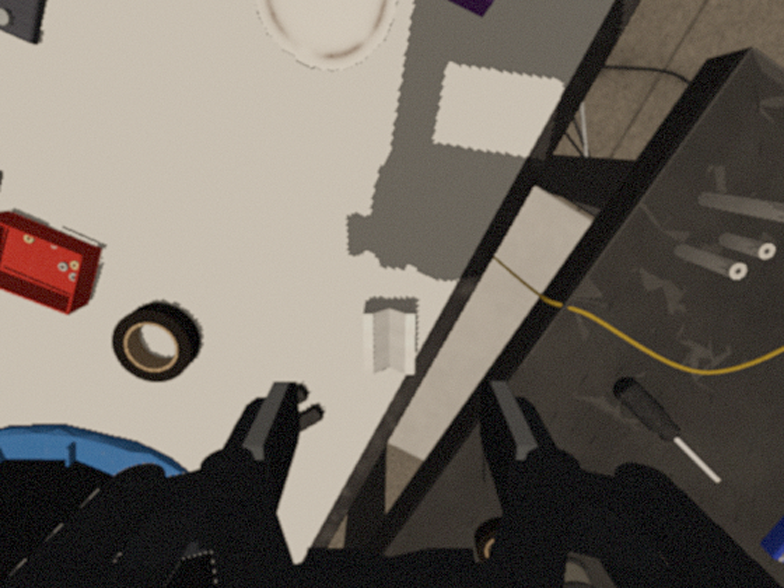

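```bash
python3 - <<'E'
from h import *
im=cv2.imread('/tmp/last_wrist.png')
cv2.imwrite('pics/w22a.png',cv2.resize(im[205:310,190:310],None,fx=6,fy=5.6,interpolation=cv2.INTER_CUBIC))
C=cam('wrist');k=1.4
c=rect([(u/k,v/k) for u,v in[(364,312),(417,312),(415,374),(364,374)]],30,C)
s=robot.read_state();R=cv2.Rodrigues(np.array(s['tool_rot']))[0]
print((R.T@(c-np.array(s['eef_pos']))).round(1))
for q in[(322,406),(308,388)]:
  w=px2w('wrist',q[0]/k,q[1]/k,10,C);print('clamp',w.round(1),(R.T@(w-c)).round(1))
E
```

```text
corners [[574.7, 294.1], [559.0, 326.0], [600.7, 345.8], [616.5, 313.8]]
edges [np.float64(35.5), np.float64(46.2), np.float64(35.8), np.float64(46.2)] centre [587.7 319.9  30. ]
  edge 0 ang 2.029
  edge 1 ang 0.445
  edge 2 ang -1.112
  edge 3 ang -2.702
[-4.800e+01  2.000e-01  3.304e+02]
clamp [665.2 299.9  10. ] [-60.7 -52.1  20.2]
clamp [655.7 284.1  10. ] [-45.2 -62.   20.2]
```

View pics/w22a.png

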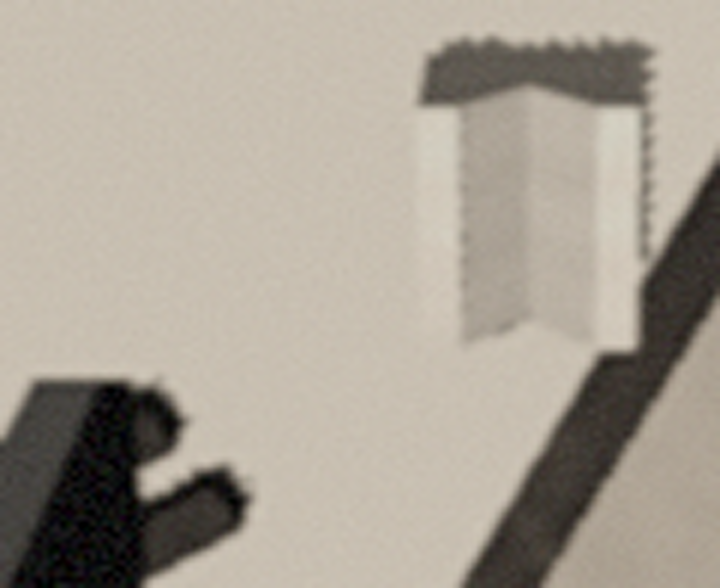

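Call:
play_rows(series=[[[-16,0,20,0,0,0],[-34,0.2,45,-0.2,0,0],[-47,0.2,80,-0.2,0,0],[-48,0.2,115,-0.2,0,0],[-48,0.2,120,-0.2,0,0],[-48,0.2,120,-0.2,0,0],[-48,0.2,120,-0.2,0,0]]])

```text
time: 44.6
eef_pos: [587.6, 320.6, 242.4]
tool_rot: [-0.71, 3.058, 0.0]
wrist_force: [-0.1, -0.7, 1.1]
width: 0.699
```

```bash
python3 - <<'E'
from h import *
st();save('wrist','w23.png',None,1.4);print(togo([587.7,319.9,183],2.03))
E
```

```text
t 44.6 p [587.6 320.6 242.4] rot [-0.71   3.058  0.   ] F [-0.1 -0.7  1.1] w 0.6991829860272711 q [ 0.32  0.73  1.16 -0.    1.26 -1.7 ]
[[-0.898 -0.441  0.003]
 [-0.441  0.898  0.001]
 [-0.003 -0.    -1.   ]]
[array([ 0.4, -0.7, 59.2]), array([-0. ,  0.1, -0.1])]
```

View pics/w23.png

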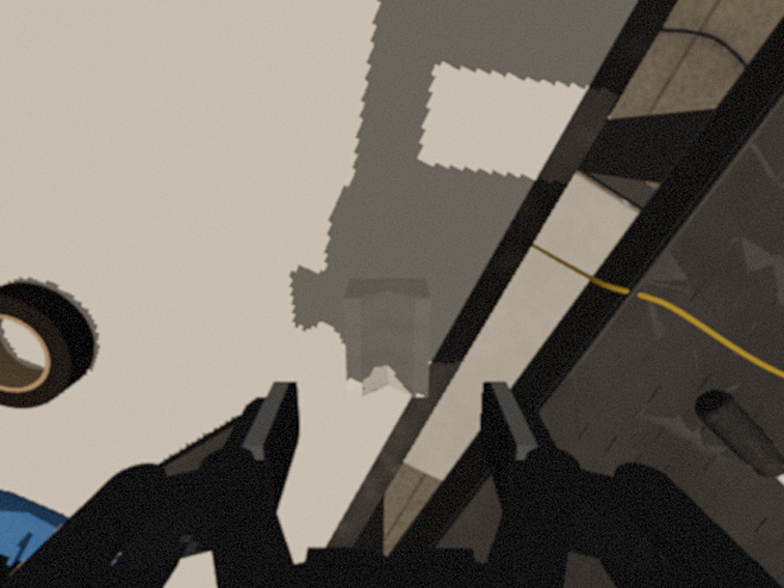

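Call:
play_rows(series=[[[0.4,-0.7,20,0,0,0],[0.4,-0.7,42,0,0,0],[0.4,-0.7,55,0,0,0],[0.4,-0.7,58.5,0,0,0],[0.4,-0.7,58.5,0,0,0]]])

```text
time: 45.28
eef_pos: [587.8, 320.0, 184.3]
tool_rot: [-0.71, 3.057, 0.0]
wrist_force: [-1.4, 0.1, 0.2]
width: 0.697
```

Call:
play_rows(series=[[[0,0,0,0,0,0],[0,0,0,0,0,0],[0,0,0,0,0,0],[0,0,0,0,0,0],[0,0,0,0,0,0],[0,0,0,0,0,0]]], gripper=0)

```text
time: 46.02
eef_pos: [588.1, 320.1, 185.5]
tool_rot: [-0.71, 3.055, 0.001]
wrist_force: [-1.6, -1.3, 6.8]
width: 0.398
```

Call:
play_rows(series=[[[0,0,-15,0,0,0],[0,0,-50,0,0,0],[0,0,-100,0,0,0],[0,0,-150,0,0,0],[0,0,-150,0,0,0]]])

```text
time: 46.65
eef_pos: [587.2, 319.9, 340.8]
tool_rot: [-0.708, 3.046, 0.002]
wrist_force: [-0.4, 0.6, -2.2]
width: 0.393
```

```bash
python3 - <<'E'
from h import *
st();save('wrist','w24.png',None,1.)
print(togo([479.7,-100.4,330],.0455))
E
```

```text
t 46.65 p [587.2 319.9 340.8] rot [-7.080e-01  3.046e+00  2.000e-03] F [-0.4  0.6 -2.2] w 0.3929142620366295 q [ 0.32  0.63  1.04 -0.    1.46 -1.71]
[[-0.897 -0.441  0.014]
 [-0.441  0.897  0.004]
 [-0.014 -0.002 -1.   ]]
[array([ 281.7, -329.8,    5.5]), array([ -0.4,   0.4, -66.4])]
```

View pics/w24.png

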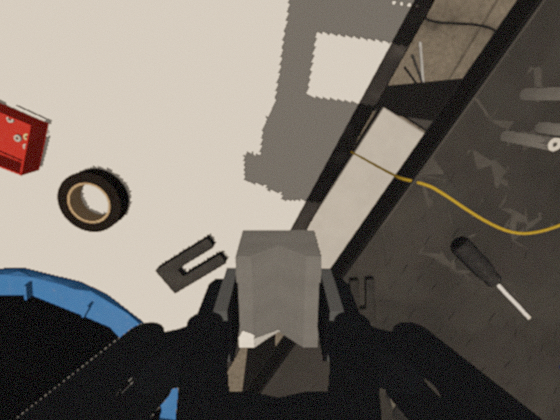

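Call:
play_rows(series=[[[47,-21,0,0,0,10.5],[95,-42,0,0,0,21],[142,-63,0,0,0,31.5],[162,-101,2,0,0,42],[182,-139,3,0,0,52.5],[202,-177,4,0,0,63],[222,-215,5,0,0,73.5],[242,-253,5,0,0,84],[262,-291,5,0,0,94.5],[281,-329,5,0,0,105]]])

```text
time: 47.95
eef_pos: [479.4, -100.7, 329.4]
tool_rot: [2.001, 2.42, 0.01]
wrist_force: [1.3, 0.5, -1.4]
width: 0.396
```

```bash
python3 - <<'E'
from h import *
st();print(togo([479.7,-100.4,230],.0455))
E
```

```text
t 47.95 p [ 479.4 -100.7  329.4] rot [2.001 2.42  0.01 ] F [ 1.3  0.5 -1.4] w 0.3963448241988882 q [-0.45  0.35  1.59  0.01  1.2  -0.64]
[[-0.188  0.982  0.006]
 [ 0.982  0.188  0.004]
 [ 0.003  0.006 -1.   ]]
[array([-0. , -0.3, 99.4]), array([ 0.3, -0.2,  8.2])]
```

Call:
play_rows(series=[[[0,-0.3,30,0.3,-0.2,8.2],[0,-0.3,65,0.3,-0.2,8.2],[0,-0.3,90,0.3,-0.2,8.2],[0,-0.3,98,0.3,-0.2,8.2],[0,-0.3,98,0.3,-0.2,8.2]]])

```text
time: 48.58
eef_pos: [479.6, -100.3, 231.0]
tool_rot: [-2.17, -2.271, -0.0]
wrist_force: [0.6, -0.4, -1.9]
width: 0.401
```

```bash
python3 - <<'E'
from h import *
st();print(togo([479.7,-100.4,194],.0455));save('wrist','w25.png',None,1.)
E
```

```text
t 48.575 p [ 479.6 -100.3  231. ] rot [-2.17  -2.271 -0.   ] F [ 0.6 -0.4 -1.9] w 0.4014674524775437 q [-0.45  0.49  1.71  0.    0.94 -0.49]
[[-0.046  0.999 -0.   ]
 [ 0.999  0.046  0.001]
 [ 0.001 -0.    -1.   ]]
[array([-0.1,  0.1, 37. ]), array([-0., -0.,  0.])]
```

View pics/w25.png

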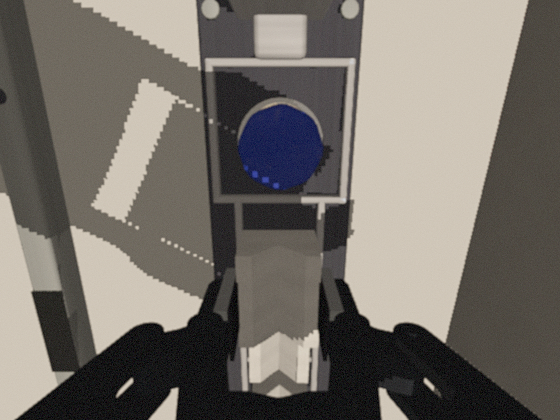

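Call:
play_rows(series=[[[0,0,15,0,0,0],[0,0,28,0,0,0],[0,0,34,0,0,0],[0,0,36.5,0,0,0],[0,0,37.2,0,0,0],[0,0,37.2,0,0,0]]])

```text
time: 49.38
eef_pos: [479.9, -100.4, 194.7]
tool_rot: [2.169, 2.271, 0.001]
wrist_force: [0.2, -0.0, -1.5]
width: 0.393
```

Call:
play_rows(series=[[[0,0,0,0,0,0],[0,0,0,0,0,0],[0,0,0,0,0,0],[0,0,0,0,0,0]]], gripper=0.75)

```text
time: 49.88
eef_pos: [479.9, -100.4, 194.8]
tool_rot: [2.169, 2.271, 0.001]
wrist_force: [0.4, -0.1, 0.1]
width: 0.75
```

Call:
play_rows(series=[[[0,0,-15,0,0,0],[0,0,-50,0,0,0],[0,0,-100,0,0,0],[0,0,-150,0,0,0],[0,-60,-180,0,0,0],[0,-60,-210,0,0,0],[0,-60,-230,0,0,0],[0,-60,-230,0,0,0],[0,-60,-230,0,0,0]]], gripper=1)

```text
time: 51.0
eef_pos: [419.6, -103.0, 423.7]
tool_rot: [-2.17, -2.272, -0.001]
wrist_force: [-0.3, -0.5, -0.1]
width: 1.002
```

```bash
python3 - <<'E'
from h import *
st();save('wrist','w26.png',None,1.4)
E
```

```text
t 51.0 p [ 419.6 -103.   423.7] rot [-2.170e+00 -2.272e+00 -1.000e-03] F [-0.3 -0.5 -0.1] w 1.0016018733591987 q [-0.52  0.16  1.56  0.    1.43 -0.56]
[[-0.046  0.999  0.   ]
 [ 0.999  0.046  0.   ]
 [ 0.     0.    -1.   ]]
```

View pics/w26.png

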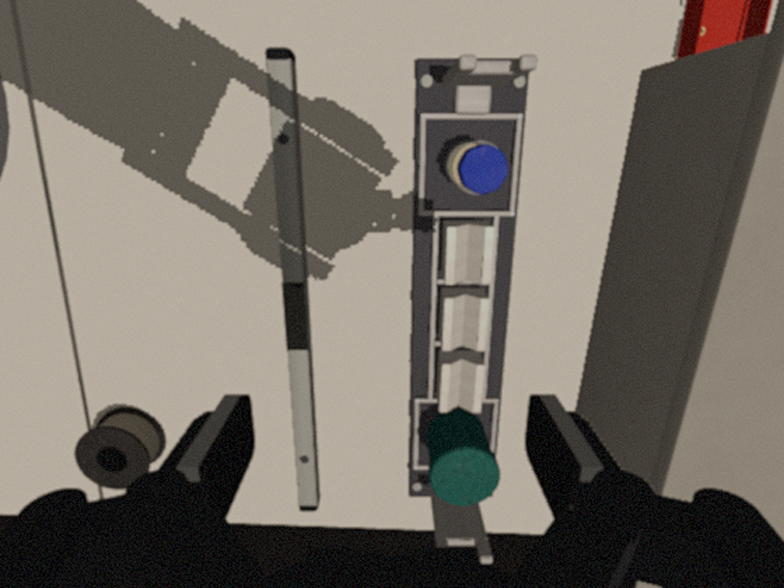

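```bash
python3 - <<'E'
from h import *
C=cam('wrist');k=1.4
c=np.array([482.2,-156.3]);a=.0455;R2=np.array([[np.cos(a),-np.sin(a)],[np.sin(a),np.cos(a)]])
def p(u,v,z):return px2w('wrist',u/k,v/k,z,C)
for n,u,v,z in[('vial',481.5,169,75),('pot',464,473,72),('blk1',468,253,38),('blk2',465,322,38),('blk3',463,389,38)]:
    w=p(u,v,z);print(n,w.round(1),'rack',(R2.T@(w[:2]-c)).round(1))
e1=p(280,49,22);e2=p(309,510,22);d=e1-e2;print(e1,e2,np.linalg.norm(d),(e1+e2)/2,'yaw',np.arctan2(-d[0],d[1]))
s1=p(294,283,22);s2=p(298,349,22);print('strip',s1,s2,(s1+s2)/2)
print(togo([(s1+s2)[0]/2,(s1+s2)[1]/2,260],np.arctan2(-d[0],d[1])))
E
```

```text
vial [475.2 -35.1  75. ] rack [ -1.5 121.4]
pot [ 487.  -272.6   72. ] rack [  -0.5 -116.4]
blk1 [478.6 -98.6  38. ] rack [-1.  57.8]
blk2 [ 481.7 -154.8   38. ] rack [-0.5  1.6]
blk3 [ 485.8 -214.8   38. ] rack [  0.9 -58.6]
[335.96679574  36.79780872  22.        ] [ 352.88504488 -361.02398431   22.        ] 398.1813734557739 [ 344.42592031 -162.11308779   22.        ] yaw 0.042501595545357984
strip [ 342.61227997 -133.23788554   22.        ] [ 344.94073339 -191.69692767   22.        ] [ 343.77650668 -162.4674066    22.        ]
[array([-56. , -78.4, 163.6]), array([-0. , -0. ,  0.2])]
```

Call:
play_rows(series=[[[-19,-26,40,0,0,0],[-38,-52,80,0,0,0.1],[-56,-78,125,0,0,0.2],[-56,-79,170,0,0,0.2],[-56,-79,210,0,0,0.2],[-56,-79,234,0,0,0.2],[-56,-79,244,0,0,0.2],[-56,-79,247,0,0,0.2],[-56,-79,247,0,0,0.2],[-56,-79,247,0,0,0.2]]])

```text
time: 52.3
eef_pos: [343.3, -162.4, 177.1]
tool_rot: [2.173, 2.268, 0.0]
wrist_force: [-0.5, 0.4, 1.1]
width: 0.998
```

Call:
play_rows(series=[[[0,0,0,0,0,0],[0,0,0,0,0,0],[0,0,0,0,0,0],[0,0,0,0,0,0],[0,0,0,0,0,0],[0,0,0,0,0,0],[0,0,0,0,0,0]]], gripper=0)

```text
time: 53.18
eef_pos: [343.3, -162.4, 177.4]
tool_rot: [2.173, 2.268, 0.0]
wrist_force: [0.6, 0.4, 5.9]
width: 0.195
```

```bash
python3 - <<'E'
from h import *
st()
E
```

```text
t 53.175 p [ 343.3 -162.4  177.4] rot [2.173 2.268 0.   ] F [0.6 0.4 5.9] w 0.1946174194049503 q [-0.76  0.47  2.06  0.    0.61 -0.8 ]
[[-0.043  0.999  0.001]
 [ 0.999  0.043 -0.001]
 [-0.001  0.001 -1.   ]]
```

Call:
play_rows(series=[[[0,0,-10,0,0,0],[0,0,-30,0,0,0],[0,0,-60,0,0,0],[0,0,-95,0,0,0],[0,0,-125,0,0,0],[0,0,-135,0,0,0],[0,0,-135,0,0,0]]])

```text
time: 54.05
eef_pos: [343.0, -162.2, 312.3]
tool_rot: [2.173, 2.267, 0.0]
wrist_force: [0.0, -0.1, -3.6]
width: 0.195
```

```bash
python3 - <<'E'
from h import *
st();print(togo([482.2,-156.3,312],.0455));save('scene','s27.png',(200,170,440,350),3.2)
E
```

```text
t 54.05 p [ 343.  -162.2  312.3] rot [2.173 2.267 0.   ] F [ 0.  -0.1 -3.6] w 0.19481642338431598 q [-0.76  0.2   1.88  0.    1.06 -0.8 ]
[[-0.043  0.999  0.001]
 [ 0.999  0.043 -0.001]
 [-0.001  0.001 -1.   ]]
[array([-1.000e-01,  1.393e+02,  4.000e-01]), array([ 0.1,  0. , -0.2])]
```

View pics/s27.png

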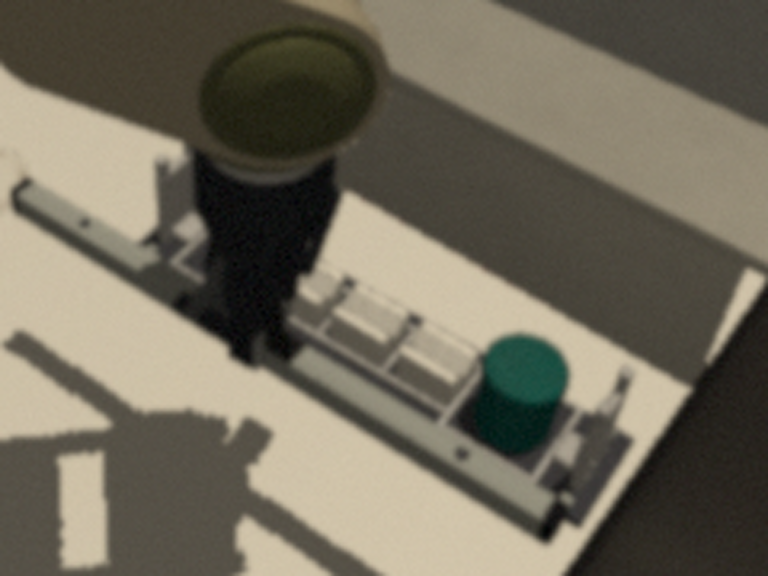

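Call:
play_rows(series=[[[0,30,0,0.1,0,-0.2],[0,70,0,0.1,0,-0.2],[0,110,0,0.1,0,-0.2],[0,135,0,0.1,0,-0.2],[-0.1,139.2,0,0.1,0,-0.2],[-0.1,139.2,10,0.1,0,-0.2],[-0.1,139.2,20,0.1,0,-0.2],[-0.1,139.2,22,0.1,0,-0.2],[-0.1,139.2,22,0.1,0,-0.2]]])

```text
time: 55.22
eef_pos: [481.8, -156.4, 289.6]
tool_rot: [-2.169, -2.271, 0.002]
wrist_force: [-0.1, -0.1, -2.5]
width: 0.194
```

```bash
python3 - <<'E'
from h import *
st();print(togo([482.1,-156.3,258],.0455));save('scene','s28.png',(220,190,440,350),3.5);save('wrist','w28.png',None,1.)
E
```

```text
t 55.225 p [ 481.8 -156.4  289.6] rot [-2.169e+00 -2.271e+00  2.000e-03] F [-0.1 -0.1 -2.5] w 0.19416327222000973 q [-0.55  0.43  1.6  -0.    1.12 -0.59]
[[-0.046  0.999 -0.002]
 [ 0.999  0.046  0.   ]
 [ 0.    -0.002 -1.   ]]
[array([ 0.1,  0.4, 31.6]), array([-0.1, -0. ,  0. ])]
```

View pics/s28.png

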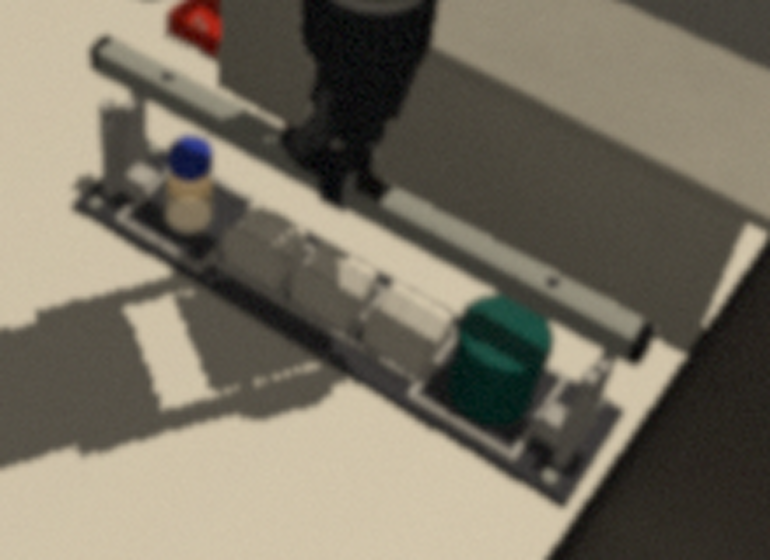

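View pics/w28.png

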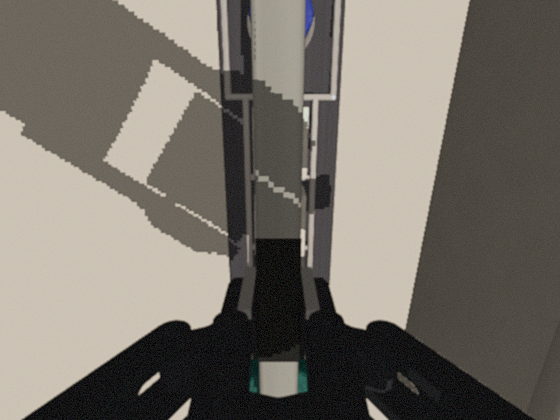

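Everything lines up; I'll lower it gently.

Call:
play_rows(series=[[[0.1,0.3,8,0,0,0],[0.1,0.3,16,0,0,0],[0.1,0.3,22,0,0,0],[0.1,0.3,24,0,0,0],[0.1,0.3,24,0,0,0]]])

```text
time: 55.95
eef_pos: [482.3, -156.3, 265.9]
tool_rot: [-2.169, -2.271, 0.001]
wrist_force: [0.7, -0.1, -2.9]
width: 0.195
```

Call:
play_rows(series=[[[0,0,3,0,0,0],[0,0,6,0,0,0],[0,0,7.5,0,0,0],[0,0,7.5,0,0,0]]])

```text
time: 56.45
eef_pos: [482.2, -156.3, 258.3]
tool_rot: [-2.169, -2.271, 0.002]
wrist_force: [-0.3, 0.1, -3.1]
width: 0.198
```

```bash
python3 - <<'E'
from h import *
st();print(togo([482.1,-156.3,258],.0455))
E
```

```text
t 56.45 p [ 482.2 -156.3  258.3] rot [-2.169e+00 -2.271e+00  2.000e-03] F [-0.3  0.1 -3.1] w 0.19848740419016336 q [-0.55  0.47  1.63 -0.    1.04 -0.59]
[[-0.046  0.999 -0.002]
 [ 0.999  0.046  0.   ]
 [ 0.    -0.002 -1.   ]]
[array([ 0. , -0.1,  0.3]), array([-0.1, -0. ,  0. ])]
```

Call:
play_rows(series=[[[0,0,0.5,0,0,0],[0,0,0.5,0,0,0],[0,0,0.5,0,0,0],[0,0,0.5,0,0,0]]], gripper=0.7)

```text
time: 56.95
eef_pos: [482.3, -156.3, 257.9]
tool_rot: [-2.169, -2.271, 0.001]
wrist_force: [-0.1, 0.6, -0.5]
width: 0.701
```

Call:
play_rows(series=[[[0,0,-15,0,0,0],[0,0,-50,0,0,0],[0,0,-100,0,0,0],[40,0,-150,0,0,0],[66,0,-200,0,0,0],[66,0,-200,0,0,0],[66,0,-200,0,0,0],[66,0,-200,0,0,0]]], gripper=1)

```text
time: 57.95
eef_pos: [479.6, -90.9, 456.5]
tool_rot: [-2.168, -2.269, 0.003]
wrist_force: [-0.1, 0.6, 0.4]
width: 1.001
```

```bash
python3 - <<'E'
from h import *
st();save('scene','s29.png',(220,190,440,350),3.5);save('wrist','w29.png',None,1.4);save('top','t29.png',(155,130,435,330),2.8)
E
```

```text
t 57.95 p [479.6 -90.9 456.5] rot [-2.168 -2.269  0.003] F [-0.1  0.6  0.4] w 1.0011923486973024 q [-0.43  0.24  1.36 -0.    1.55 -0.48]
[[-0.045  0.999 -0.004]
 [ 0.999  0.045  0.001]
 [ 0.001 -0.004 -1.   ]]
```

View pics/s29.png

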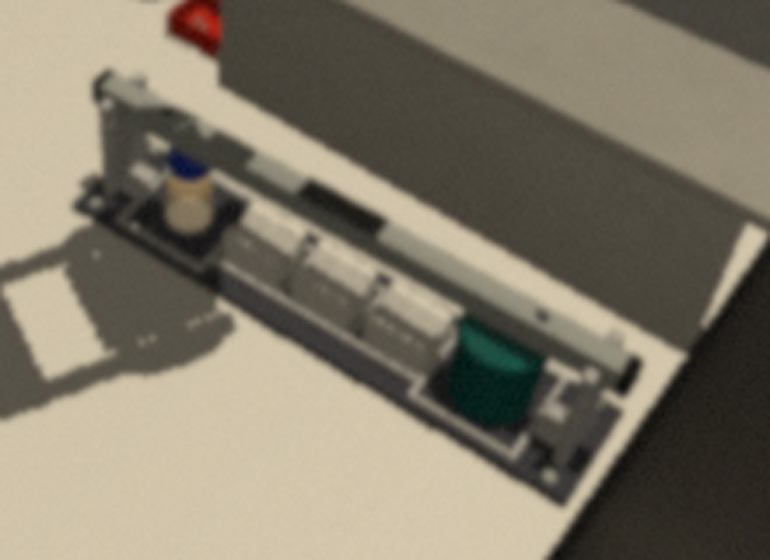

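View pics/w29.png

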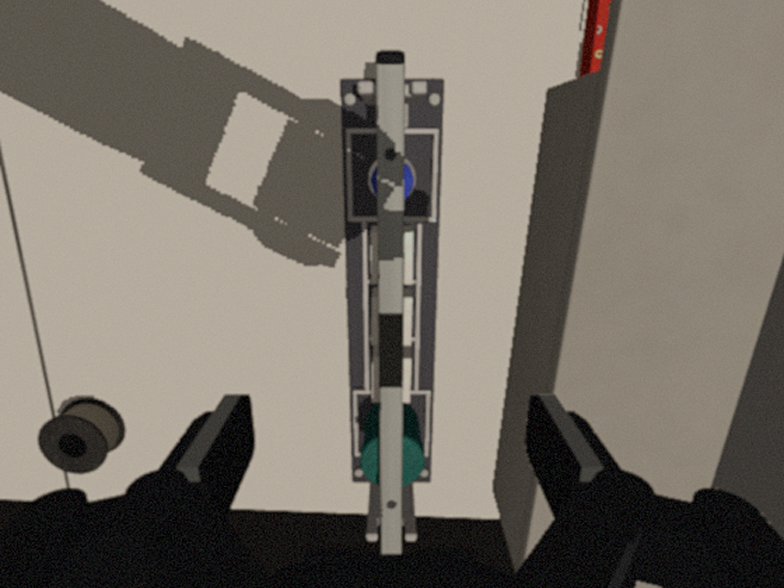

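View pics/t29.png

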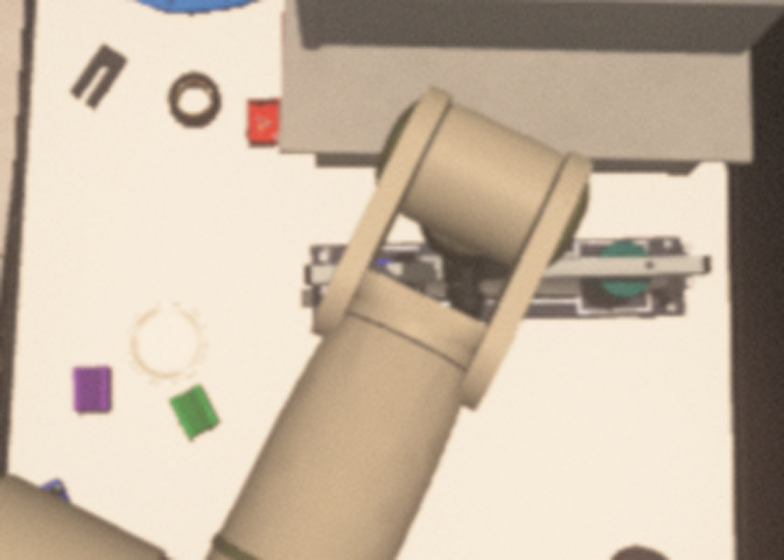

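```bash
python3 - <<'E'
from h import *
C=cam('wrist');k=1.4
c=np.array([482.2,-156.3]);a=.0455;R2=np.array([[np.cos(a),-np.sin(a)],[np.sin(a),np.cos(a)]])
def p(u,v,z):
    w=px2w('wrist',u/k,v/k,z,C);return (R2.T@(w[:2]-c)).round(1)
print(p(391,52,102),p(391.5,555,102),p(391,314,102),p(391,386,102))
print('vial',p(391,180,75),'pot',p(392.5,457,72))
E
```

```text
[ -0.2 199.6] [   0.4 -195.8] [-0.2 29. ] [ -0.1 -29.7]
vial [ -0.2 121.5] pot [   1.3 -116.3]
```

The bar is seated and centred to within about 2 mm, and all the parts are in tolerance.

```bash
python3 - <<'E'
from h import *
print(robot.finish_job())
E
```

```text
the job is handed in; nothing more can be done
None
```

The job is handed in at about 58 s of the 208 s allowed. The simulator gives no verdict, so the results below come from my own camera measurements.

What I did:
- **Bar out:** lifted the bar straight up and level, then set it aside on the bench.
- **Swap:** moved the pot and the large vial into each other's end bay.
- **Blocks:** stood all three white V-blocks in the three middle bays. One block had been knocked about 6 cm during the run, so I measured it again before picking it up.
- **Bar back:** laid the bar down into both brackets.

Last checks:

| Part | Measured position against the rack |
|---|---|
| Bar | within 0.5 mm across; middle within about 2 mm along the length |
| Vial | upright, about 1.5 mm from its bay centre |
| Pot | upright, about 4 mm from its bay centre |
| V-blocks | groove up, within about 3 mm of their bay centres |

The red box, tape roll and fork clamp look unmoved in the top view, and the gripper is clear of everything.

One thing went less well: when I set the bar aside, the fingertips touched the bench and the wrist force briefly read about 70 N, with 120 N the limit. That came from the finger pads rather than the arm or gripper body, and I backed off at once. Nothing else disagreed.

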